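# Fetch the sleeve from behind the jars

### The job

On the white board a black sleeve stands behind three containers: move all three containers aside onto the dark blue mat and let go of them, then stand the sleeve in the middle of the round steel anvil on the grey base, and only after that put each container back on the very spot of the board where it stood at the start. Keep all four upright, and leave the steel ring that lies on the mat where it is.

Things in the scene. Friction and masses are not known exactly. Their poses are not given: they have to be found in the camera images.
- white_jar: small amber jar with a white ribbed screw cap, standing on the board; 40 mm diameter (cap 38 mm), 58 mm high; origin at the centre of its underside, z up its axis; loose, about 0.06 kg
- yellow_jar: small amber jar with a yellow ribbed screw cap, standing on the board; 38 mm diameter (cap 36 mm), 53 mm high; origin at the centre of its underside, z up its axis; loose, about 0.06 kg
- blue_vial: amber vial with a blue ribbed screw cap and a pale label, standing on the board; 31 mm diameter (cap 32 mm), 60 mm high; origin at the centre of its underside, z up its axis; loose, about 0.05 kg
- sleeve: turned black steel sleeve, 35 mm diameter, 64 mm high, standing on end on the rear, red-rimmed mark of the board, 5 mm in front of the steel stop; origin at the centre of its underside, z up its axis; loose, about 0.32 kg
- ring: plain steel spacer ring, 38 mm outside diameter, 14 mm high, lying flat on the blue mat near its long middle line, in its -y half; origin at the centre of its underside; loose, must stay where it lies
- board: fixed white board, 140 mm (its x) by 170 mm (its y), 6 mm thick; origin at the centre of its underside, x towards the stop at its rear, z up. Ring marks at (x, y): three black, 52 mm across, at (-40, 0), (15, 48), (15, -48) mm, each holding one container within 4 mm of its centre (which one where differs); a red one, 43 mm across, at (25, 0) for the sleeve
- stop (a point): top middle of the upright steel plate fixed on the board behind the sleeve: 26 mm wide along the board's y, 4 mm thick, at board x = 50 mm, top 56 mm above the bench. It bars gripping the sleeve along the board's x; along y there is room once both containers beside it are gone. The front container has most finger room along y, the two beside the sleeve along x
- mat: fixed dark blue ribbed rubber mat, 100 mm (its x) by 240 mm (its y), 3 mm thick, flat on the bench to one side of the board (left or right); origin at the centre of its underside, z up. Beware: over the back left of the bench (world x above 0.59 m, y above 0.23 m) a laptop shelf hangs 0.36 m up, so keep wrist and arm out of there
- base: fixed grey base block, 110 x 110 mm, 16 mm thick, on the other side of the board; in its middle a round bright steel anvil, 64 mm diameter, rises 4 mm more, so its face is 20 mm above the bench; origin at the centre of its underside, z up
Not all that is in view belongs to the job. Leave any green or pink look-alike of the blue_vial alone.

How it is judged (in metres and radians):
On the way, in this order (a step that is already met when the one before it is completed fails the run):
1. all three containers stand upright on the blue mat, let go, with the sleeve still on its mark (x of white_jar in the frame of mat between -0.04 and 0.04 m and y of white_jar in the frame of mat between -0.11 and 0.11 m and z of white_jar in the frame of mat between -0.002 and 0.008 m and linear speed of each of white_jar, yellow_jar, blue_vial below 0.02 m/s and angular speed of each of white_jar, yellow_jar, blue_vial below 0.2 rad/s and angle between each of white_jar, yellow_jar, blue_vial's own z axis and vertical below 0.12 rad and contact force between the fingers and white_jar below 0.3 N and x of yellow_jar in the frame of mat between -0.04 and 0.04 m and y of yellow_jar in the frame of mat between -0.11 and 0.11 m and z of yellow_jar in the frame of mat between -0.002 and 0.008 m and contact force between the fingers and yellow_jar below 0.3 N and x of blue_vial in the frame of mat between -0.04 and 0.04 m and y of blue_vial in the frame of mat between -0.11 and 0.11 m and z of blue_vial in the frame of mat between -0.002 and 0.008 m and contact force between the fingers and blue_vial below 0.3 N and distance of sleeve from where it was at the start of the episode below 0.02 m), for 0.2 s.
2. the sleeve stands on the anvil, let go, with the three containers still on the mat (horizontal distance between sleeve and base below 0.013 m and z of sleeve in the frame of base between 0.016 and 0.025 m and linear speed of each of sleeve, white_jar, yellow_jar, blue_vial below 0.02 m/s and angular speed of each of sleeve, white_jar, yellow_jar, blue_vial below 0.2 rad/s and angle between each of sleeve, white_jar, yellow_jar, blue_vial's own z axis and vertical below 0.12 rad and contact force between the fingers and sleeve below 0.3 N and x of white_jar in the frame of mat between -0.04 and 0.04 m and y of white_jar in the frame of mat between -0.11 and 0.11 m and z of white_jar in the frame of mat between -0.002 and 0.008 m and contact force between the fingers and white_jar below 0.3 N and x of yellow_jar in the frame of mat between -0.04 and 0.04 m and y of yellow_jar in the frame of mat between -0.11 and 0.11 m and z of yellow_jar in the frame of mat between -0.002 and 0.008 m and contact force between the fingers and yellow_jar below 0.3 N and x of blue_vial in the frame of mat between -0.04 and 0.04 m and y of blue_vial in the frame of mat between -0.11 and 0.11 m and z of blue_vial in the frame of mat between -0.002 and 0.008 m and contact force between the fingers and blue_vial below 0.3 N), for 0.2 s.
At the end, for the whole second after the job is handed in: The sleeve stands upright on the anvil within 13 mm of its centre; each of the three containers stands upright within 15 mm of where it stood at the start; the steel ring is within 15 mm of its starting place; all are let go and at rest (horizontal distance between sleeve and base below 0.013 m and z of sleeve in the frame of base between 0.016 and 0.025 m and linear speed of each of sleeve, white_jar, yellow_jar, blue_vial below 0.02 m/s and angular speed of each of sleeve, white_jar, yellow_jar, blue_vial below 0.2 rad/s and angle between each of sleeve, white_jar, yellow_jar, blue_vial's own z axis and vertical below 0.12 rad and contact force between the fingers and sleeve below 0.3 N and distance of each of white_jar, yellow_jar, blue_vial, ring from where it was at the start of the episode below 0.015 m and contact force between the fingers and white_jar below 0.3 N and contact force between the fingers and yellow_jar below 0.3 N and contact force between the fingers and blue_vial below 0.3 N); the robot touches nothing.
It fails at once if the white jar is tipped over (angle between white_jar's own z axis and vertical above 0.6 rad).
It fails at once if the yellow jar is tipped over (angle between yellow_jar's own z axis and vertical above 0.6 rad).
It fails at once if the blue vial is tipped over (angle between blue_vial's own z axis and vertical above 0.6 rad).
It fails at once if the sleeve is tipped over (angle between sleeve's own z axis and vertical above 0.6 rad).
It fails at once if the steel ring is shifted by 15 mm or more (distance of ring from where it was at the start of the episode above 0.015 m).
It also fails if it takes over 149 s, if anything falls off the work surface, if the arm or the gripper's body presses on something with over 40 N, if the wrist force passes 120 N, or if a joint passes its speed limit or range.

### The arm

A 7-joint arm with a two-finger parallel gripper is mounted at the origin on a cart in front of the work surface, level with it; the furniture and walls round the work are solid. World frame = base frame: x ahead of the robot, y to its left, z up, the work surface at z = 0. Lengths are in mm, angles in degrees, forces in N, time in s.
With the tool pointing down it reaches from about 425 to 875 mm from the base axis. Payload 8.4 kg.
Tool frame: the origin (TCP) lies at the very end of the fingers, on their centre line; the grasp point (between the pads) lies 19 mm behind it; z points along the fingers, y is the direction in which the jaws open and shut (so a half turn about z gives the same grasp; the last joint's range is limited). The gripper opens to 87 mm and grips with 3 to 60 N. Pads are 19 mm wide; open, the fingers measure 117 mm over their backs; the gripper's body (75 mm by 190 mm) begins 51 mm behind the grasp point.
Start: joints at [60.722, 19.091, 2.286, 83.961, -0.768, 76.965, -3.352], TCP at [260.144, -595.641, 222.546] pointing down, gripper open.
Joint ranges: [-147.57, 147.57], [-21.85, 119.76], [-74.77, 79.35], [14.55, 137.4], [-85.83, 265.84], [4.83, 119.75], [-152.11, 152.11]. Speed limits (degrees/s): [127.2, 127.2, 159.86, 159.86, 180, 180, 180].

### API

Orientations are given as [roll, pitch, yaw] about the fixed x, y, z axes, in that order (R = Rz(yaw) Ry(pitch) Rx(roll)).
In Python, from workcell import robot gives the robot as it stands.
- The arm moves only by the shell command python3 -m inch 'ROWS'. ROWS is JSON, a list of rows, each a list of 3 entries, a list of its own where there are three numbers: the shift along the tool's x, y, z in cm, then the turn, a rotation vector about the tool's x, y, z in rad, then the opening, from 0 (shut) to 1 (fully open). A call has 1 to 20 rows; each row is the pose to reach, as a shift and turn from the pose commanded when the call began, along the tool's axes at that moment; what a row does not reach only later rows make up. A row lasts 1/12 s, in which the tool goes at most 41.7 mm and 7.16 degrees, less where a joint would pass 70% of its speed; a pose out of reach is approached as far as the arm can. A call with a gripper value outside its range is refused whole. The fingers move at their own pace and stop on an object; the grip force is fixed at half the most. Time passes only in rows, so rows that repeat a pose let the fingers close. It gives the time, the measured TCP pose, the force and the opening at its end, in the units of the state.
- robot.observe(): the state, without advancing time (a new reading comes with each control period).
- robot.camera(name): name is "scene" or "side" or "wrist"; returns a dict with "pixels" (400x640x3 uint8, red, green, blue), "vfov" (degrees; the focal length in pixels is half the picture's height over the tangent of half this angle, whatever the lens; pixels are square), "cx", "cy" (the principal point, pixels), "R" (3x3) and "t" (3): a world point X has camera coordinates R X + t. Camera axes: x right, y down, z forward; pixel columns grow to the right and rows downward; lengths in mm; the calibration is good to about 2 mm. A picture is of the moment at which its call begins. There is no depth.
- robot.close_job(): hands the job in, once; it reports no verdict.
The state is a dict: "time": time; "q": joint angles; "joint_velocities": joint speeds; "tau": joint torques, N m; "tcp_pos": TCP position; "orientation": TCP orientation; "ft_force": force on the tool from outside, world axes, zero at the start; "torque": the same for the moment, N m; "gripper_width": finger opening in mm.
Only numpy, scipy, OpenCV 4.12 (cv2) and the standard library are available. Lean on these libraries where they do the work, as an engineer would, in place of code of your own. Each camera call takes 0.05 s, during which the arm holds its last target.

## Working session

There is one attempt and no reset: what is moved stays moved. The work goes in short steps, Python scripts to look and compute and a shell command to move; the robot and the scene stay as the last step left them, time stands still between calls to the robot, and variables do not carry over. Pictures are saved under pics/ and viewed, and the job is handed in when it is done.

```bash
ls; mkdir -p pics; python3 - <<'E'
from workcell import robot
import cv2
s=robot.observe();print(s)
for n in["scene","side","wrist"]:
    c=robot.camera(n);cv2.imwrite(f"pics/{n}0.png",c["pixels"][:,:,::-1]);print(n,c["vfov"],c["cx"],c["cy"],c["R"],c["t"],[k for k in c])
E
```

```text
pics
{'time': 0.0, 'q': array([60.72266932, 19.12986966,  2.28551694, 84.01168359, -0.7675277 ,
       76.96570942, -3.35101542]), 'joint_velocities': array([ 0.01105438, -0.03501271,  0.01191156,  0.02475981,  0.01481321,
       -0.0182664 , -0.0405512 ]), 'tau': array([-8.14814903e-04, -6.56362867e+01,  1.33549187e+00, -4.03797412e+01,
       -5.97042404e-02,  4.46699350e-02,  2.24795331e-04]), 'tcp_pos': array([ 259.93182767, -595.24561932,  221.67547816]), 'orientation': array([-1.79908227e+02,  6.71399347e-03,  2.35925758e+01]), 'ft_force': array([ 0.06357673, -0.12394892, -0.06619295]), 'torque': array([0.02472402, 0.04976772, 0.02195313]), 'gripper_width': 87.0486235485916}
scene 45.63170080377996 319.15782670198473 204.63155665297396 [[-0.53206236 -0.84648922 -0.01912202]
 [-0.47646464  0.3179989  -0.81966953]
 [ 0.6999222  -0.42700434 -0.57251743]] [255.34367014 341.21764537 973.41219565] ['pixels', 'vfov', 'cx', 'cy', 'R', 't']
side 43.41147454578496 325.5285130086737 196.17626980809564 [[ 0.99439099 -0.10359145  0.02133945]
 [-0.03982072 -0.55359938 -0.83183053]
 [ 0.09798404  0.82631503 -0.55461932]] [-551.99373979   32.2384222  1349.75401728] ['pixels', 'vfov', 'cx', 'cy', 'R', 't']
wrist 71.56970713000212 318.94590462079236 200.70363661917733 [[ 0.40105444 -0.9160535  -0.00115079]
 [-0.88725163 -0.38875672  0.24829972]
 [-0.2279032  -0.09856066 -0.96868257]] [-648.97843871  -29.27074553  389.46997305] ['pixels', 'vfov', 'cx', 'cy', 'R', 't']
```

View pics/scene0.png

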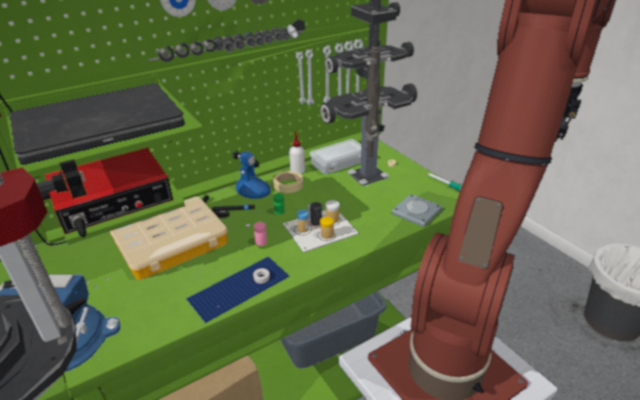

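View pics/side0.png

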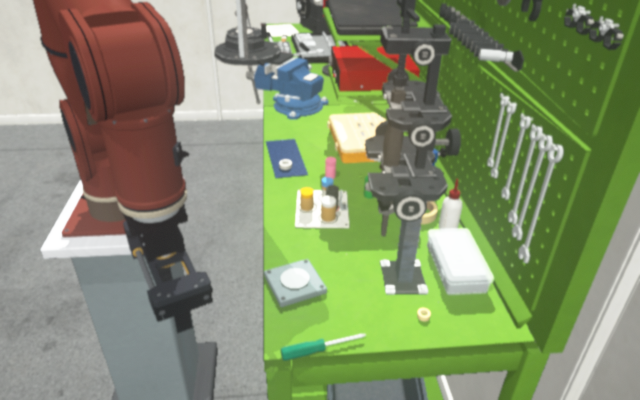

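View pics/wrist0.png

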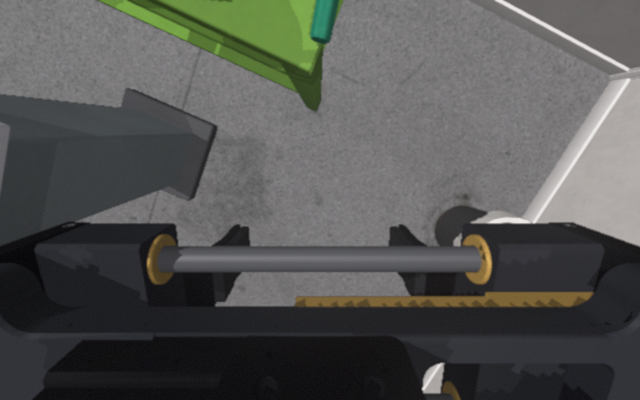

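The scene view shows the board at about (320,230): yellow in front, blue on the left, white on the right. The mat with the ring is on the left at (238,288), the base on the right at (415,208), and there are pink and green decoys. I'll work out rough coordinates from this.

```bash
cat > h.py <<'E'
import numpy as np,cv2
from workcell import robot
def K(c):
    f=200/np.tan(np.radians(c["vfov"])/2);return f
def ray(c,u,v,z):
    f=K(c);d=np.array([(u-c["cx"])/f,(v-c["cy"])/f,1.])
    R=np.array(c["R"]);t=np.array(c["t"]);C=-R.T@t;w=R.T@d
    return C+w*(z-C[2])/w[2]
def proj(c,X):
    p=np.array(c["R"])@np.asarray(X,float)+c["t"];return np.array([c["cx"]+K(c)*p[0]/p[2],c["cy"]+K(c)*p[1]/p[2]])
def shot(n,name,crop=None,s=1):
    c=robot.camera(n);im=c["pixels"][:,:,::-1].copy()
    o=im if crop is None else im[crop[1]:crop[3],crop[0]:crop[2]]
    cv2.imwrite(f"pics/{name}.png",cv2.resize(o,None,fx=s,fy=s,interpolation=cv2.INTER_CUBIC));np.save(f"pics/{name}.npy",im)
    import pickle;pickle.dump(c,open(f"pics/{name}.pkl","wb"))
    return c,im
def rel(target_xyz,yaw_deg):
    """cm shift in current tool axes and rotvec to a down-pointing pose with tool yaw"""
    from scipy.spatial.transform import Rotation as Ro
    s=robot.observe();R0=Ro.from_euler('xyz',s["orientation"],degrees=True)
    R1=Ro.from_euler('xyz',[180,0,yaw_deg],degrees=True)
    d=R0.inv().apply(np.array(target_xyz)-s["tcp_pos"])/10
    return np.round(d,2),np.round((R0.inv()*R1).as_rotvec(),3)
E
python3 - <<'E'
from h import *
c,im=shot("scene","s1",(180,150,480,330),2.6)
for n,p,z in[("board",(320,232),6),("mat",(238,288),3),("ring",(262,275),10),("base",(417,208),20),("yel",(327,223),55),("white",(333,206),60),("blue",(303,217),60)]: print(n,ray(c,*p,z).round())
d,im=shot("side","s2",(240,120,440,320),3)
for n,p,z in[("ring",(286,165),10),("base",(295,280),20),("yel",(307,193),55),("white",(330,203),60),("blue",(327,182),60)]: print(n,ray(d,*p,z).round())
E
```

```text
board [523. -30.   6.]
mat [449. 257.   3.]
ring [451. 189.  10.]
base [ 446. -322.   20.]
yel [493. -35.  55.]
white [545. -89.  60.]
blue [547.   9.  60.]
ring [452. 183.  10.]
base [ 452. -337.   20.]
yel [500. -45.  55.]
white [ 555. -103.   60.]
blue [558.  -2.  60.]
```

View pics/s1.png

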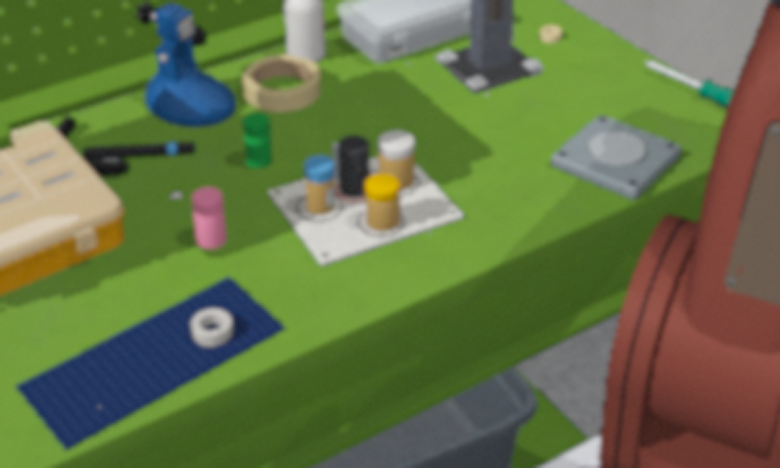

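View pics/s2.png

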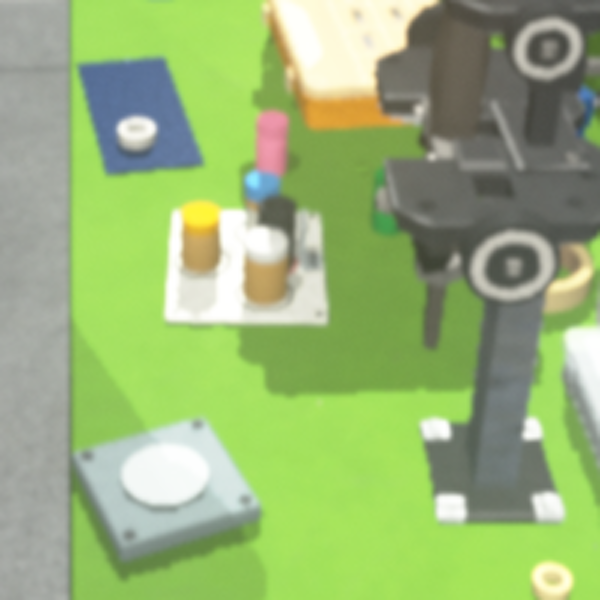

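```bash
python3 - <<'E'
from h import *
from scipy.spatial.transform import Rotation as Ro
c=robot.camera("wrist");s=robot.observe();R0=Ro.from_euler('xyz',s["orientation"],degrees=True)
C=-np.array(c["R"]).T@c["t"];print("cam in tool",R0.inv().apply(C-s["tcp_pos"]), "axis tool",R0.inv().apply(np.array(c["R"])[2]), "camx", R0.inv().apply(np.array(c["R"])[0]))
print(rel([470,-40,330],90), rel([400,-300,330],60))
sc=robot.camera("scene")
print("stand",ray(sc,365,175,0))
E
```

```text
cam in tool [  68.91165267   -0.47673721 -161.92815339] axis tool [-2.48220193e-01  2.99700483e-04  9.68703590e-01] camx [ 8.36680379e-04  9.99999645e-01 -9.49923305e-05]
(array([ 41.47, -42.51, -10.75]), array([-1.000e-03, -0.000e+00, -1.159e+00])) (array([ 24.65, -21.49, -10.76]), array([-0.001, -0.   , -0.635]))
stand [ 708.42575702 -326.89995411    0.        ]
```

```bash
python3 - <<'E'
from h import *
print(rel([450,-410,240],90))
E
```

```text
(array([24.83, -9.4 , -1.76]), array([-0.   , -0.   , -1.159]))
```

```bash
python3 -m inch '[[[24.8,-9.4,-2],[0,0,-1.16],1],[[24.8,-9.4,-2],[0,0,-1.16],1],[[24.8,-9.4,-2],[0,0,-1.16],1],[[24.8,-9.4,-2],[0,0,-1.16],1],[[24.8,-9.4,-2],[0,0,-1.16],1],[[24.8,-9.4,-2],[0,0,-1.16],1],[[24.8,-9.4,-2],[0,0,-1.16],1],[[24.8,-9.4,-2],[0,0,-1.16],1],[[24.8,-9.4,-2],[0,0,-1.16],1],[[24.8,-9.4,-2],[0,0,-1.16],1],[[24.8,-9.4,-2],[0,0,-1.16],1],[[24.8,-9.4,-2],[0,0,-1.16],1],[[24.8,-9.4,-2],[0,0,-1.16],1]]'; python3 - <<'E'
from h import *
print(robot.observe()["q"].round(1))
shot("wrist","w1")
print(rel([480,-150,240],90))
E
```

```text
time: 1.43
tcp_pos: [449.7, -410.3, 242.6]
orientation: [180.0, -0.0, 89.9]
ft_force: [-0.6, 0.0, -0.0]
gripper_width: 86.9
[ 49.6  14.5 -13.8  87.7   3.5  78.2  35.4]
(array([26.03,  3.01,  0.26]), array([-0.   , -0.   , -0.001]))
```

View pics/w1.png

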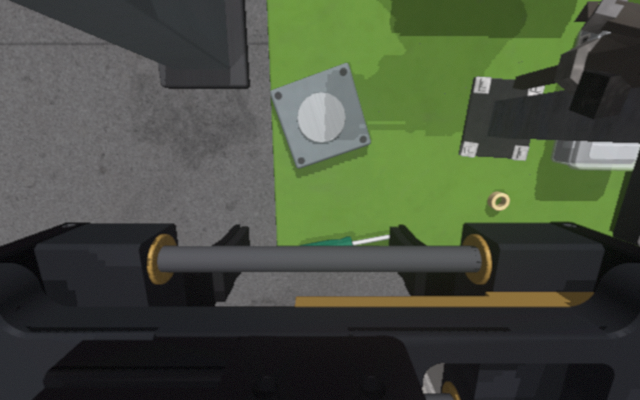

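The wrist view shows the anvil clearly, centred at about (321,117). Next stop is the board.

```bash
python3 -m inch '[[[4.0,0.5,0],[0,0,0],1],[[8,1,0],[0,0,0],1],[[12,1.5,0],[0,0,0],1],[[16,2,0],[0,0,0],1],[[20,2.5,0],[0,0,0],1],[[24,3,0],[0,0,0],1],[[26,3,0],[0,0,0],1],[[26,3,0],[0,0,0],1],[[26,3,0],[0,0,0],1]]'; python3 - <<'E'
from h import *
print(robot.observe()["q"].round(1))
shot("wrist","w2")
E
```

```text
time: 2.23
tcp_pos: [479.7, -149.3, 242.9]
orientation: [180.0, 0.0, 90.2]
ft_force: [-0.5, -0.4, 0.5]
gripper_width: 87.1
[ 36.2   2.6 -24.6 101.3   1.1  76.3  11.5]
```

View pics/w2.png

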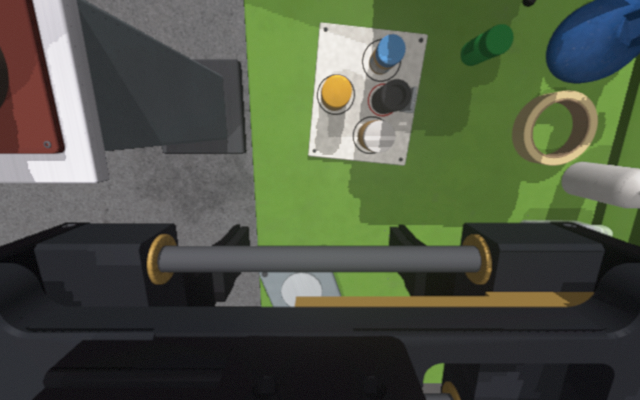

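Board in view: yellow cap (337,92), blue (391,50), white (377,135), sleeve (391,97). Moving lower for a closer look.

```bash
python3 -m inch '[[[2,1,4],[0,0,0],1],[[4,2,7],[0,0,0],1],[[4,2,7],[0,0,0],1],[[4,2,7],[0,0,0],1],[[4,2,7],[0,0,0],1],[[4,2,7],[0,0,0],1]]'; python3 - <<'E'
from h import *
shot("wrist","w3")
shot("wrist","w3c",(220,0,480,200),3)
E
```

```text
time: 2.78
tcp_pos: [499.9, -112.1, 173.6]
orientation: [179.9, 0.0, 89.9]
ft_force: [0.2, 0.1, -0.1]
gripper_width: 87.2
```

View pics/w3c.png

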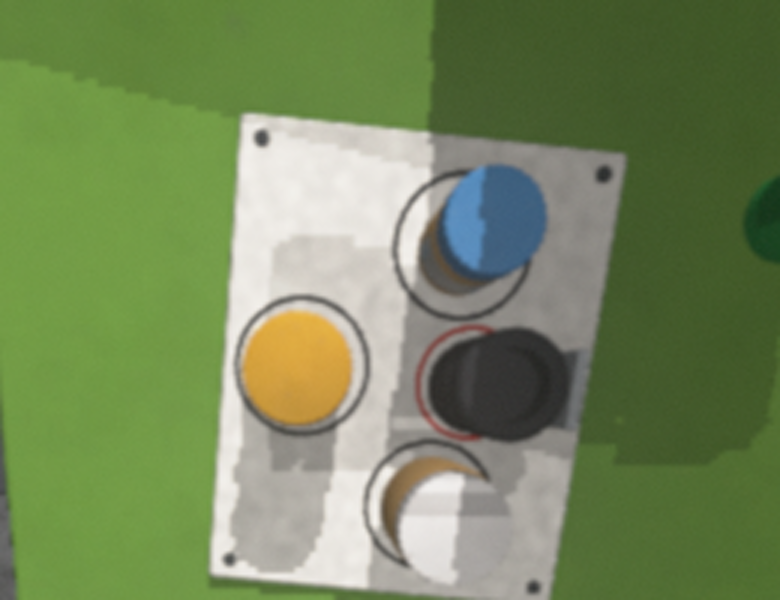

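Close view: all four tops and the board's corners are clear. I'll measure them with masks and fits.

```bash
cat > m.py <<'E'
from h import *
import pickle
c=pickle.load(open("pics/w3.pkl","rb"));im=np.load("pics/w3.npy")
hsv=cv2.cvtColor(im,cv2.COLOR_BGR2HSV)
def cen(lo,hi,box):
    m=cv2.inRange(hsv,np.array(lo),np.array(hi));k=np.zeros_like(m);k[box[1]:box[3],box[0]:box[2]]=1;m=m*k
    cs,_=cv2.findContours(m,cv2.RETR_EXTERNAL,cv2.CHAIN_APPROX_NONE);a=max(cs,key=cv2.contourArea)
    return cv2.minEnclosingCircle(a)
Y=cen((15,100,60),(35,255,255),(290,90,350,150));B=cen((95,80,40),(125,255,255),(355,45,410,105))
print("Y,B px",Y,B)
q=lambda u,v:(u/3+220-1/3,v/3-1/3)
pts={"yel":(Y[0],59),"blue":(B[0],66),"yel_e":(q(298,367),59),"blue_e":(q(494,221),66),"sleeve":(q(512,383),70),"white":(q(455,527),64)}
P={}
for n,(p,z) in pts.items(): P[n]=ray(c,*p,z)[:2];print(n,P[n].round(1))
g=cv2.inRange(hsv,(0,0,60),(179,60,255));
cor=[q(242,113),q(626,155),q(211,576)]
C=[ray(c,*p,6)[:2] for p in cor];print([x.round(1) for x in C], np.linalg.norm(C[1]-C[0]),np.linalg.norm(C[2]-C[0]))
ex=(C[1]-C[0]);ey=(C[0]-C[2])
a1=np.degrees(np.arctan2(ex[1],ex[0]));a2=np.degrees(np.arctan2(ey[1],ey[0]))-90
# marks: ring ellipse centres
M={n:ray(c,*q(*p),6)[:2] for n,p in {"mF":(302,365),"mL":(462,244),"mR":(429,503),"mS":(468,382)}.items()}
print("angs",a1,a2,{k:v.round(1) for k,v in M.items()})
mod=np.array([[-40,0],[15,48],[15,-48],[25,0]]);obs=np.array([M["mF"],M["mL"],M["mR"],M["mS"]])
mm=mod-mod.mean(0);oo=obs-obs.mean(0)
th=np.arctan2((mm[:,0]*oo[:,1]-mm[:,1]*oo[:,0]).sum(),(mm*oo).sum());R=np.array([[np.cos(th),-np.sin(th)],[np.sin(th),np.cos(th)]])
o=obs.mean(0)-R@mod.mean(0);print("board",o.round(1),np.degrees(th),"resid",(obs-(mod@R.T+o)).round(1).tolist())
for n,p in P.items():print(n,"in board",(R.T@(p-o)).round(1))
E
python3 m.py
```

```text
Y,B px ((318.5, 122.07894897460938), 19.085596084594727) ((383.3303527832031, 73.11607360839844), 19.32803726196289)
yel [501.  -36.7]
blue [559.2   5.3]
yel_e [501.4 -36.7]
blue_e [560.1   5.2]
sleeve [567.4 -41.7]
white [553.1 -87.5]
[array([481.7,  51.4]), array([619.4,  37.9]), array([ 466.2, -116.9])] 138.39457346522437 169.01989061239956
angs -5.632280204534078 -5.266640598278613 {'mF': array([503. , -34.6]), 'mL': array([561.9,   8.2]), 'mR': array([553.5, -87.3]), 'mS': array([566.6, -40.9])}
board [542.5 -38.3] -5.202882937623404 resid [[0.4, 0.1], [0.1, 0.1], [0.3, 0.2], [-0.8, -0.3]]
yel in board [-41.5  -2.2]
blue in board [12.6 45. ]
yel_e in board [-41.1  -2.1]
blue_e in board [13.6 44.9]
sleeve in board [25.1 -1.1]
white in board [ 15. -48.]
```

Board pose found: (542.5, -38.3), -5.2°. Now the mat.

```bash
python3 -m inch '[[[4,0.5,-4],[0,0,0],1],[[8,1,-8],[0,0,0],1],[[12,1.5,-10],[0,0,0],1],[[16,2,-10],[0,0,0],1],[[20,3,-10],[0,0,0],1],[[24,3,-10],[0,0,0],1],[[25,-3,-10],[0,0,0],1],[[25,-3,-10],[0,0,0],1],[[25,-3,-10],[0,0,0],1],[[25,-3,-10],[0,0,0],1]]'; python3 - <<'E'
from h import *
print(robot.observe()["q"].round(1))
shot("wrist","w4")
E
```

```text
time: 3.72
tcp_pos: [469.0, 140.2, 273.7]
orientation: [179.9, 0.1, 90.1]
ft_force: [-0.2, -0.9, 0.6]
gripper_width: 87.0
[ 17.7   0.9 -39.5  99.5   0.7  79.8 -21.8]
```

View pics/w4.png

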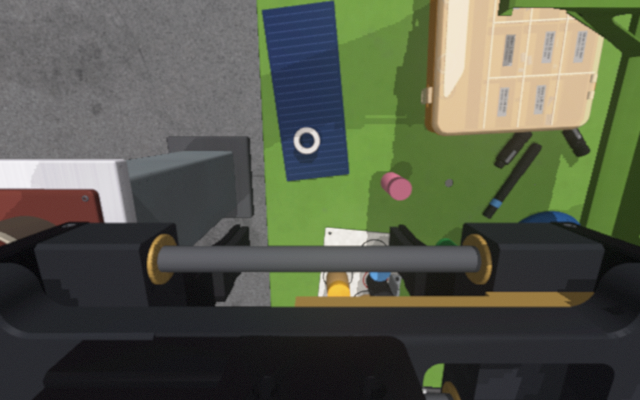

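The mat's corners are at (264,11), (334,2), (348,174) and (287,181), with the ring at (307,141).

```bash
python3 - <<'E'
from h import *
import pickle
c=pickle.load(open("pics/w4.pkl","rb"));im=np.load("pics/w4.npy");hsv=cv2.cvtColor(im,cv2.COLOR_BGR2HSV)
m=cv2.inRange(hsv,(105,90,30),(130,255,160));m[:,:255]=0;m[:,355:]=0;m[190:]=0
cs,_=cv2.findContours(m,cv2.RETR_EXTERNAL,cv2.CHAIN_APPROX_NONE);a=max(cs,key=cv2.contourArea)
P=np.array([ray(c,*p[0],3)[:2] for p in a],np.float32);r=cv2.minAreaRect(P);print("mat",r,cv2.boxPoints(r).round(0).tolist())
w=cv2.inRange(hsv,(0,0,110),(179,60,255));w[:,:285]=0;w[:,330:]=0;w[:120]=0;w[165:]=0
cs,_=cv2.findContours(w,cv2.RETR_EXTERNAL,cv2.CHAIN_APPROX_NONE);a=max(cs,key=cv2.contourArea)
e=cv2.minEnclosingCircle(a);print(e,"ring",ray(c,*e[0],13))
print("pink",ray(c,400,190,30))
c=pickle.load(open("pics/w1.pkl","rb"));im=np.load("pics/w1.npy");g=cv2.cvtColor(im,cv2.COLOR_BGR2GRAY)
b=cv2.inRange(g,150,255);b[:,:285]=0;b[:,360:]=0;b[:80]=0;b[155:]=0
cs,_=cv2.findContours(b,cv2.RETR_EXTERNAL,cv2.CHAIN_APPROX_NONE);a=max(cs,key=cv2.contourArea);e=cv2.fitEllipse(a);print("anvil",e,ray(c,*e[0],20))
g2=cv2.inRange(cv2.cvtColor(im,cv2.COLOR_BGR2HSV),(85,5,60),(120,90,255));g2[:,:262]=0;g2[:,380:]=0;g2[:55]=0;g2[180:]=0
cs,_=cv2.findContours(g2,cv2.RETR_EXTERNAL,cv2.CHAIN_APPROX_NONE);a=max(cs,key=cv2.contourArea);P=np.array([ray(c,*p[0],16)[:2] for p in a],np.float32);print("base",cv2.minAreaRect(P))
E
```

```text
mat ((454.6719970703125, 254.24124145507812), (97.03851318359375, 236.9408721923828), 6.783054828643799) [[392.0, 366.0], [420.0, 131.0], [517.0, 142.0], [489.0, 378.0]]
((306.26629638671875, 140.162841796875), 13.682239532470703) ring [451.80701579 193.0911254   13.        ]
pink [592.13802102 121.26545535  30.        ]
anvil ((320.48248291015625, 116.43482971191406), (46.651832580566406, 48.83515167236328), 177.96498107910156) [ 452.96985758 -324.99318042   20.        ]
base ((453.0810546875, -326.47100830078125), (107.39879608154297, 106.32573699951172), 18.930889129638672)
```

Mat (454.7, 254.2), 6.8°; ring (451.8, 193.1); anvil (453, -325.5). Start with yellow: rotate the jaws along y and move above it.

```bash
python3 - <<'E'
from h import *
print(rel([501,-37,130],175))
E
```

```text
(array([-17.6 ,   3.08,  14.37]), array([ 1.000e-03,  2.000e-03, -1.483e+00]))
```

```bash
python3 -m inch '[[[-4,0.5,2],[0,0,-0.12],1],[[-8,1,4],[0,0,-0.24],1],[[-12,2,6],[0,0,-0.36],1],[[-16,3,8],[0,0,-0.48],1],[[-17.6,3.1,10],[0,0,-0.6],1],[[-17.6,3.1,12],[0,0,-0.72],1],[[-17.6,3.1,14],[0,0,-0.84],1],[[-17.6,3.1,14.4],[0,0,-0.96],1],[[-17.6,3.1,14.4],[0,0,-1.08],1],[[-17.6,3.1,14.4],[0,0,-1.2],1],[[-17.6,3.1,14.4],[0,0,-1.32],1],[[-17.6,3.1,14.4],[0,0,-1.44],1],[[-17.6,3.1,14.4],[0,0,-1.483],1],[[-17.6,3.1,14.4],[0,0,-1.483],1],[[-17.6,3.1,14.4],[0,0,-1.483],1]]'; python3 - <<'E'
from h import *
print(robot.observe()["q"].round(1))
shot("wrist","w5");shot("scene","s5",(180,100,480,300),2.6)
print(rel([501.2,-36.7,18],175))
E
```

```text
time: 5.02
tcp_pos: [500.8, -37.6, 128.6]
orientation: [-180.0, 0.0, 174.8]
ft_force: [-0.9, -0.2, -0.5]
gripper_width: 87.3
[ 31.4   8.9 -34.6 109.5   5.6  63.3  79.4]
(array([-0.05,  0.03, 11.06]), array([ 0.   ,  0.   , -0.003]))
```

View pics/s5.png

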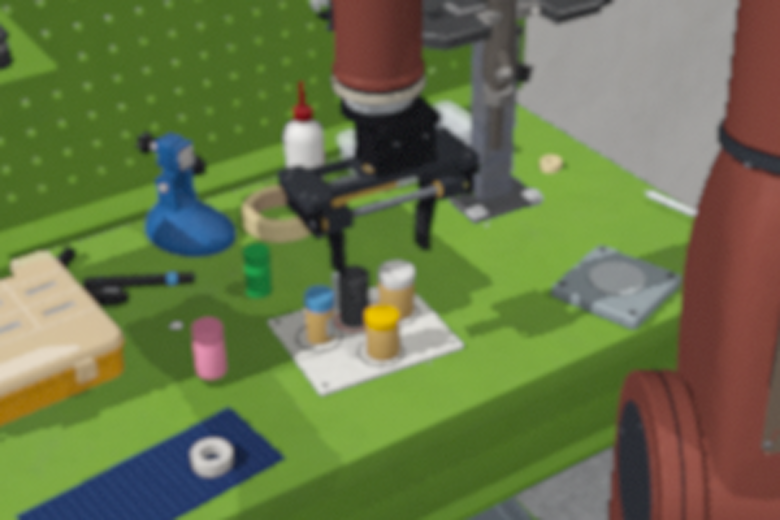

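View pics/w5.png

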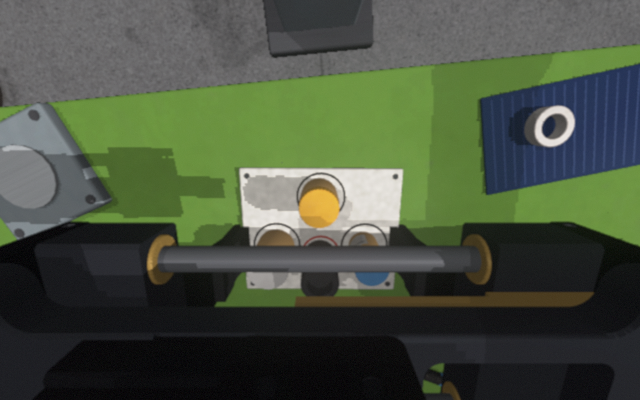

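```bash
python3 - <<'E'
from h import *
import pickle
c=pickle.load(open("pics/w5.pkl","rb"))
print(ray(c,319.3,208.5,59))
print([ (proj(c,[501,-37,z])).round(1).tolist() for z in (6,59)])
c=pickle.load(open("pics/s5.pkl","rb"))
print((proj(c,[501,-37,59])-[180,100])*2.6, (proj(c,[501,-37,128])-[180,100])*2.6)
E
```

```text
[500.87431986 -36.19314977  59.        ]
[[318.5, 194.8], [318.4, 208.7]]
[379.76556664 312.15231262] [379.03794202 258.20876481]
```

Estimates agree within 1 mm. Descend, close, lift.

```bash
python3 -m inch '[[[0,0,3],[0,0,0],1],[[0,0,6],[0,0,0],1],[[0,0,9],[0,0,0],1],[[0,0,10.5],[0,0,0],1],[[0,0,11],[0,0,0],1],[[0,0,11],[0,0,0],1],[[0,0,11],[0,0,0],0],[[0,0,11],[0,0,0],0],[[0,0,11],[0,0,0],0],[[0,0,11],[0,0,0],0],[[0,0,11],[0,0,0],0],[[0,0,11],[0,0,0],0],[[0,0,11],[0,0,0],0],[[0,0,11],[0,0,0],0]]'
```

```text
time: 6.28
tcp_pos: [500.5, -36.2, 18.7]
orientation: [-180.0, 0.0, 175.0]
ft_force: [-0.2, 0.1, 0.4]
gripper_width: 41.9
```

```bash
python3 -m inch '[[[0,0,0],[0,0,0],0],[[0,0,0],[0,0,0],0],[[0,0,0],[0,0,0],0],[[0,0,0],[0,0,0],0]]'; python3 - <<'E'
from h import *
print(rel([444.7,338.6,130],175))
E
```

```text
time: 6.62
tcp_pos: [500.5, -36.3, 18.6]
orientation: [-180.0, -0.0, 175.0]
ft_force: [-0.9, 0.2, 2.3]
gripper_width: 37.7
(array([  8.81,  36.86, -11.14]), array([-0., -0.,  0.]))
```

```bash
python3 -m inch '[[[0,0,-1],[0,0,0],0],[[0,0,-3],[0,0,0],0],[[0,0,-6],[0,0,0],0],[[0,1,-9],[0,0,0],0],[[0.7,3,-11],[0,0,0],0],[[1.5,6,-11],[0,0,0],0],[[2.2,9,-11],[0,0,0],0],[[3,12,-11],[0,0,0],0],[[3.6,15,-11],[0,0,0],0],[[4.3,18,-11],[0,0,0],0],[[5,21,-11],[0,0,0],0],[[5.8,24,-11],[0,0,0],0],[[6.5,27,-11],[0,0,0],0],[[7.2,30,-11],[0,0,0],0],[[8,33,-11],[0,0,0],0],[[8.5,35.5,-11],[0,0,0],0],[[8.8,36.9,-11],[0,0,0],0],[[8.8,36.9,-11],[0,0,0],0],[[8.8,36.9,-11],[0,0,0],0]]'; python3 - <<'E'
from h import *
print(robot.observe()["q"].round(1))
print(rel([444.7,338.6,16.5],175))
shot("scene","s6",(100,150,400,350),2.6)
E
```

```text
time: 8.2
tcp_pos: [444.1, 339.8, 128.8]
orientation: [180.0, -0.0, 175.1]
ft_force: [0.1, 0.1, -1.1]
gripper_width: 37.1
[ -1.6  18.9 -47.7 101.5  15.1  66.3  31.3]
(array([-0.07, -0.12, 11.23]), array([ 0.   , -0.001,  0.003]))
```

View pics/s6.png

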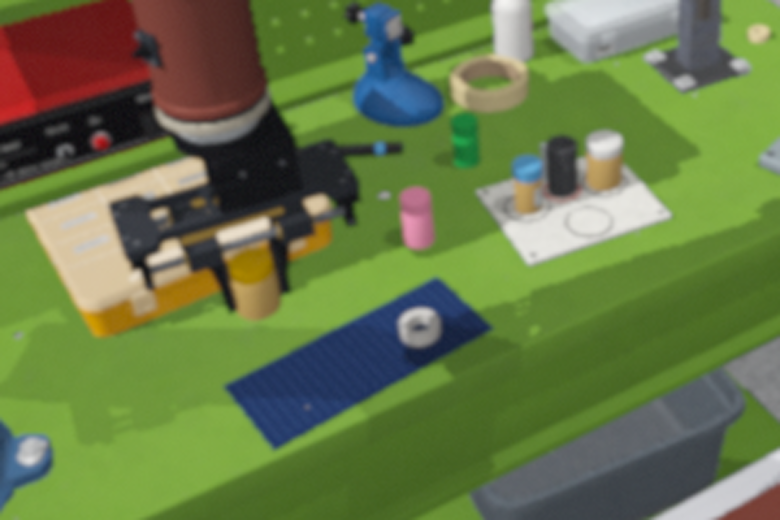

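Yellow is held upright above the mat. Lowering it.

```bash
python3 -m inch '[[[0,0,3],[0,0,0],0],[[0,0,6],[0,0,0],0],[[0,0,9],[0,0,0],0],[[0,0,10.5],[0,0,0],0],[[0,0,11],[0,0,0],0],[[0,0,11.2],[0,0,0],0],[[0,0,11.2],[0,0,0],0],[[0,0,11.2],[0,0,0],0]]'; python3 - <<'E'
from h import *
print(robot.observe()["ft_force"].round(1),robot.observe()["tcp_pos"])
E
```

```text
time: 8.92
tcp_pos: [445.7, 339.3, 18.0]
orientation: [179.9, 0.1, 175.0]
ft_force: [0.7, -0.0, -0.5]
gripper_width: 37.4
[ 0.7 -0.  -0.5] [445.73653985 339.30714337  17.95155315]
```

```bash
python3 -m inch '[[[0,0,0.1],[0,0,0],0],[[0,0,0.2],[0,0,0],0],[[0,0,0.2],[0,0,0],0],[[0,0,0.2],[0,0,0],0]]'
```

```text
time: 9.25
tcp_pos: [445.5, 339.4, 15.6]
orientation: [180.0, 0.1, 175.0]
ft_force: [-0.1, -1.7, 5.8]
gripper_width: 37.5
```

Contact at 5.8 N. Open and rise.

```bash
python3 -m inch '[[[0,0,0],[0,0,0],0.3],[[0,0,0],[0,0,0],0.6],[[0,0,0],[0,0,0],1],[[0,0,0],[0,0,0],1],[[0,0,0],[0,0,0],1],[[0,0,0],[0,0,0],1],[[0,0,0],[0,0,0],1],[[0,0,-2],[0,0,0],1],[[0,0,-5],[0,0,0],1],[[0,0,-9],[0,0,0],1],[[0,0,-12],[0,0,0],1],[[0,0,-12],[0,0,0],1]]'; python3 - <<'E'
from h import *
print(rel([560,5.2,130],85))
shot("scene","s7",(100,150,400,350),2.6)
E
```

```text
time: 10.25
tcp_pos: [446.9, 341.7, 140.8]
orientation: [179.7, 0.4, 175.0]
ft_force: [1.2, 1.0, -0.4]
gripper_width: 86.4
(array([-14.16, -32.55,   1.01]), array([9.000e-03, 1.000e-03, 1.572e+00]))
```

View pics/s7.png

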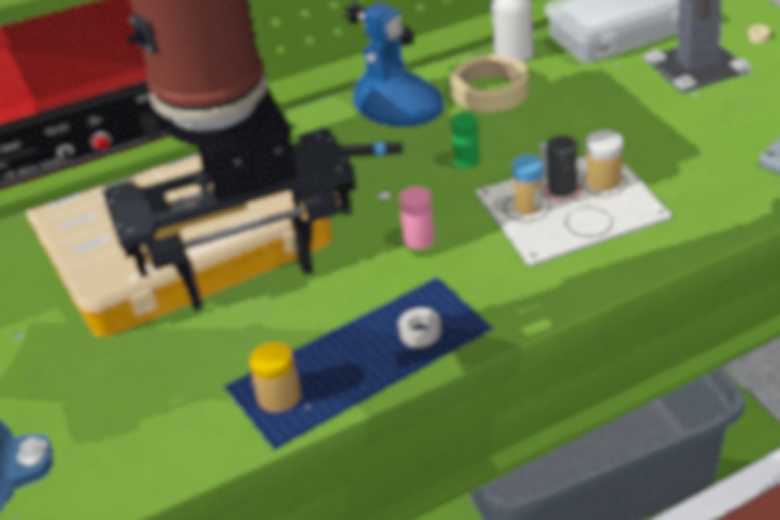

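Yellow stands on the mat. Next is blue.

```bash
python3 -m inch '[[[-1,-2,0],[0,0,0.12],1],[[-2.6,-6,0],[0,0,0.24],1],[[-4.4,-10,0],[0,0,0.36],1],[[-6.1,-14,0],[0,0,0.48],1],[[-7.8,-18,0],[0,0,0.6],1],[[-9.5,-22,0],[0,0,0.72],1],[[-11.3,-26,0],[0,0,0.84],1],[[-13,-30,0],[0,0,0.96],1],[[-14.2,-32.5,0],[0,0,1.08],1],[[-14.2,-32.5,0],[0,0,1.2],1],[[-14.2,-32.5,0],[0,0,1.32],1],[[-14.2,-32.5,0],[0,0,1.44],1],[[-14.2,-32.5,0],[0,0,1.57],1],[[-14.2,-32.5,0],[0,0,1.57],1],[[-14.2,-32.5,0],[0,0,1.57],1],[[-14.2,-32.5,0],[0,0,1.57],1]]'; python3 - <<'E'
from h import *
print(robot.observe()["q"].round(1))
print(rel([560,5.2,19],85))
c,im=shot("wrist","w8")
print(proj(c,[560,5,66]),proj(c,[567,-41.5,70]))
E
```

```text
time: 11.63
tcp_pos: [557.7, 3.0, 134.0]
orientation: [-179.9, 0.0, 85.3]
ft_force: [0.2, 0.6, 0.2]
gripper_width: 86.9
[ 17.3  14.1 -25.4 102.2   6.6  65.2 -14.9]
(array([ 0.24,  0.22, 11.5 ]), array([-0.001,  0.   ,  0.006]))
[320.18539355 209.02582348] [332.2035541  259.74333516]
```

View pics/w8.png

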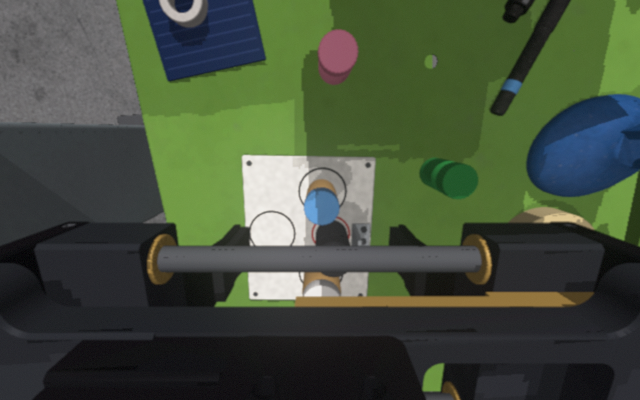

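Blue cap at (322,207), within about 2 mm of the estimate. Descend and grip.

```bash
python3 -m inch '[[[0.3,0.3,3],[0,0,0],1],[[0.3,0.3,6],[0,0,0],1],[[0.3,0.3,9],[0,0,0],1],[[0.3,0.3,11],[0,0,0],1],[[0.3,0.3,11.5],[0,0,0],1],[[0.3,0.3,11.5],[0,0,0],1],[[0.3,0.3,11.5],[0,0,0],0],[[0.3,0.3,11.5],[0,0,0],0],[[0.3,0.3,11.5],[0,0,0],0],[[0.3,0.3,11.5],[0,0,0],0],[[0.3,0.3,11.5],[0,0,0],0],[[0.3,0.3,11.5],[0,0,0],0],[[0.3,0.3,11.5],[0,0,0],0],[[0.3,0.3,11.5],[0,0,0],0],[[0.3,0.3,11.5],[0,0,0],0],[[0.3,0.3,11.5],[0,0,0],0],[[0.3,0.3,11.5],[0,0,0],0],[[0.3,0.3,11.5],[0,0,0],0],[[0.3,0.3,11.5],[0,0,0],0]]'; python3 - <<'E'
from h import *
print(rel([450.3,290.9,130],85))
E
```

```text
time: 13.27
tcp_pos: [561.2, 5.8, 19.5]
orientation: [-180.0, -0.0, 85.1]
ft_force: [0.6, 0.1, -0.2]
gripper_width: 30.8
(array([ 27.46, -13.5 , -11.05]), array([-0.   , -0.   ,  0.001]))
```

```bash
python3 -m inch '[[[0,0,-1],[0,0,0],0],[[0,0,-3],[0,0,0],0],[[0,0,-6],[0,0,0],0],[[1,-0.5,-9],[0,0,0],0],[[3,-1.5,-11],[0,0,0],0],[[6,-3,-11],[0,0,0],0],[[9,-4.4,-11],[0,0,0],0],[[12,-5.9,-11],[0,0,0],0],[[15,-7.4,-11],[0,0,0],0],[[18,-8.9,-11],[0,0,0],0],[[21,-10.3,-11],[0,0,0],0],[[24,-11.8,-11],[0,0,0],0],[[26.4,-13,-11],[0,0,0],0],[[27.5,-13.5,-11],[0,0,0],0],[[27.5,-13.5,-10],[0,0,0],0],[[27.5,-13.5,-7],[0,0,0],0],[[27.5,-13.5,-5],[0,0,0],0],[[27.5,-13.5,-4],[0,0,0],0],[[27.5,-13.5,-4],[0,0,0],0],[[27.5,-13.5,-4],[0,0,0],0]]'; python3 - <<'E'
from h import *
print(rel([450.3,290.9,16.5],85))
shot("scene","s9",(100,150,400,350),2.6)
E
```

```text
time: 14.93
tcp_pos: [450.7, 290.6, 59.7]
orientation: [-180.0, 0.0, 85.0]
ft_force: [0.4, 1.1, 0.1]
gripper_width: 30.9
(array([ 0.03, -0.04,  4.32]), array([-0.001,  0.   ,  0.   ]))
```

View pics/s9.png

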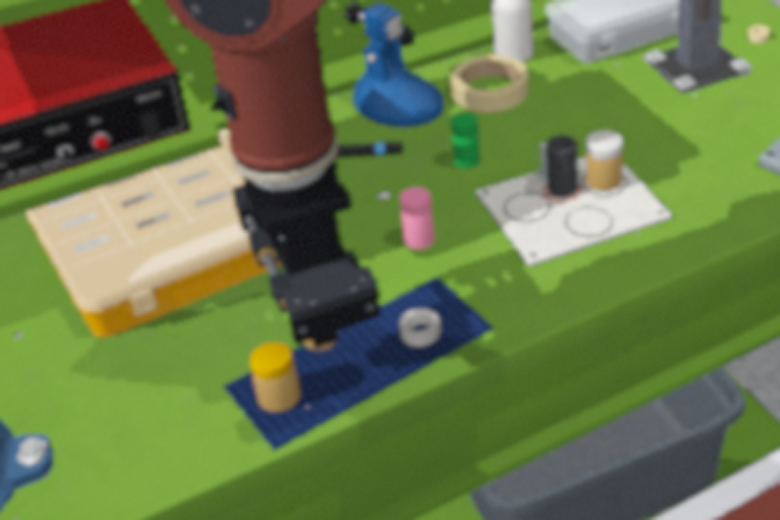

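Blue is over the mat. Lower (19.5 − 3 = 16.5 expected), then release.

```bash
python3 -m inch '[[[0,0,2],[0,0,0],0],[[0,0,3.5],[0,0,0],0],[[0,0,4.2],[0,0,0],0],[[0,0,4.4],[0,0,0],0],[[0,0,4.4],[0,0,0],0],[[0,0,4.4],[0,0,0],0]]'
```

```text
time: 15.48
tcp_pos: [451.2, 291.7, 16.8]
orientation: [179.9, -0.1, 85.1]
ft_force: [0.1, 0.6, -0.6]
gripper_width: 30.8
```

```bash
python3 -m inch '[[[0,0,0.1],[0,0,0],0],[[0,0,0.1],[0,0,0],0],[[0,0,0.1],[0,0,0],0]]'
```

```text
time: 15.73
tcp_pos: [451.3, 291.9, 16.3]
orientation: [179.9, -0.1, 85.1]
ft_force: [-2.9, -2.9, 10.1]
gripper_width: 30.5
```

Contact (10 N). Release, rise, and go to white.

```bash
python3 -m inch '[[[0,0,0],[0,0,0],0.3],[[0,0,0],[0,0,0],0.6],[[0,0,0],[0,0,0],1],[[0,0,0],[0,0,0],1],[[0,0,0],[0,0,0],1],[[0,0,0],[0,0,0],1],[[0,0,0],[0,0,0],1],[[0,0,-2],[0,0,0],1],[[0,0,-5],[0,0,0],1],[[0,0,-9],[0,0,0],1],[[0,0,-12],[0,0,0],1],[[0,0,-12],[0,0,0],1],[[0,0,-12],[0,0,0],1]]'; python3 - <<'E'
from h import *
print(rel([553.1,-87.5,130],85))
shot("scene","s10",(100,150,400,350),2.6)
E
```

```text
time: 16.82
tcp_pos: [451.5, 291.9, 136.5]
orientation: [179.8, -0.1, 85.1]
ft_force: [-0.5, 0.8, -1.1]
gripper_width: 86.4
(array([-36.93,  13.39,   0.63]), array([ 0.003, -0.002,  0.001]))
```

View pics/s10.png

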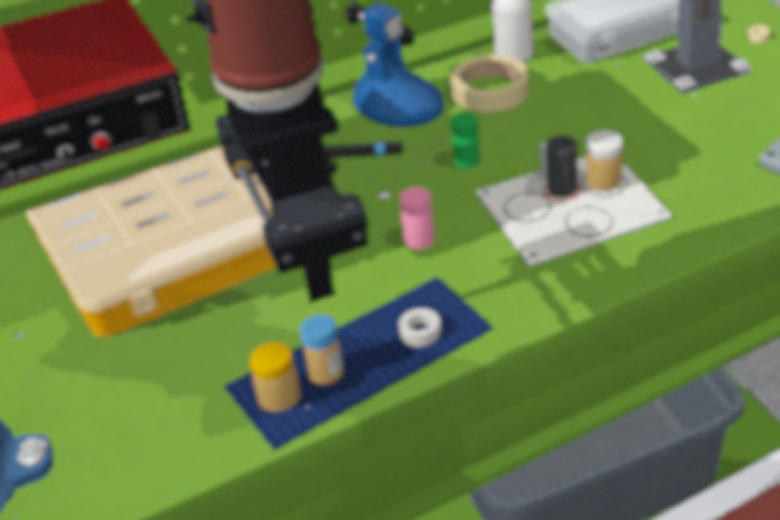

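Both stand on the mat, and the ring hasn't moved.

```bash
python3 -m inch '[[[-2,0.7,0],[0,0,0],1],[[-5,1.8,0],[0,0,0],1],[[-9,3.3,0],[0,0,0],1],[[-13,4.7,0],[0,0,0],1],[[-17,6.2,0],[0,0,0],1],[[-21,7.6,0],[0,0,0],1],[[-25,9.1,0],[0,0,0],1],[[-29,10.5,0],[0,0,0],1],[[-33,12,0],[0,0,0],1],[[-36,13,0],[0,0,0],1],[[-36.9,13.4,0],[0,0,0],1],[[-36.9,13.4,0],[0,0,0],1],[[-36.9,13.4,0],[0,0,0],1],[[-36.9,13.4,0],[0,0,0],1]]'; python3 - <<'E'
from h import *
print(robot.observe()["q"].round(1))
print(rel([553.1,-87.5,18],85))
c,im=shot("wrist","w11")
print(proj(c,[553.1,-87.5,64]),proj(c,[567,-41.5,70]))
E
```

```text
time: 18.03
tcp_pos: [551.5, -86.1, 133.5]
orientation: [-179.9, -0.1, 85.2]
ft_force: [-0.8, 0.1, -0.1]
gripper_width: 87.0
[ 23.3  13.8 -21.7 102.3   5.5  65.1  -5. ]
(array([-0.13,  0.19, 11.55]), array([-0.002, -0.001,  0.003]))
[319.73139756 212.33546307] [332.17840426 158.73913711]
```

View pics/w11.png

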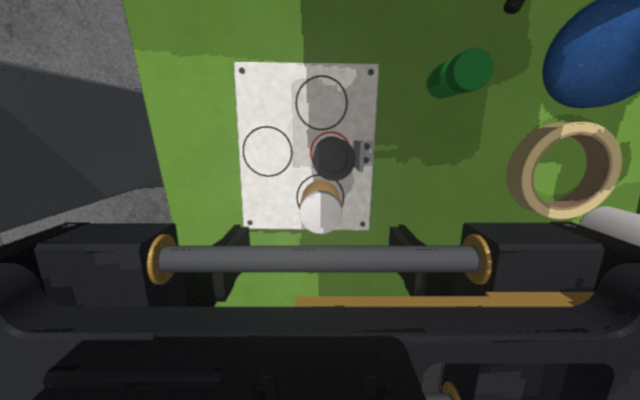

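White cap at (321,213), as predicted. Descend and grip.

```bash
python3 -m inch '[[[-0.1,0.25,3],[0,0,0],1],[[-0.1,0.25,6],[0,0,0],1],[[-0.1,0.25,9],[0,0,0],1],[[-0.1,0.25,11],[0,0,0],1],[[-0.1,0.25,11.5],[0,0,0],1],[[-0.1,0.25,11.5],[0,0,0],1],[[-0.1,0.25,11.5],[0,0,0],0],[[-0.1,0.25,11.5],[0,0,0],0],[[-0.1,0.25,11.5],[0,0,0],0],[[-0.1,0.25,11.5],[0,0,0],0],[[-0.1,0.25,11.5],[0,0,0],0],[[-0.1,0.25,11.5],[0,0,0],0],[[-0.1,0.25,11.5],[0,0,0],0],[[-0.1,0.25,11.5],[0,0,0],0],[[-0.1,0.25,11.5],[0,0,0],0],[[-0.1,0.25,11.5],[0,0,0],0],[[-0.1,0.25,11.5],[0,0,0],0],[[-0.1,0.25,11.5],[0,0,0],0]]'; python3 - <<'E'
from h import *
print(rel([463.8,245.2,130],85))
E
```

```text
time: 19.58
tcp_pos: [554.6, -89.1, 19.6]
orientation: [-180.0, 0.0, 85.1]
ft_force: [-0.1, -0.1, 2.3]
gripper_width: 39.3
(array([ 32.53, -11.92, -11.04]), array([-0.   ,  0.   ,  0.001]))
```

```bash
python3 -m inch '[[[0,0,-1],[0,0,0],0],[[0,0,-3],[0,0,0],0],[[0,0,-6],[0,0,0],0],[[0,0,-9],[0,0,0],0],[[0.5,0,-11],[0,0,0],0],[[3,-1.1,-11],[0,0,0],0],[[6,-2.2,-11],[0,0,0],0],[[9,-3.3,-11],[0,0,0],0],[[12,-4.4,-11],[0,0,0],0],[[15,-5.5,-11],[0,0,0],0],[[18,-6.6,-11],[0,0,0],0],[[21,-7.7,-11],[0,0,0],0],[[24,-8.8,-11],[0,0,0],0],[[27,-9.9,-11],[0,0,0],0],[[30,-11,-11],[0,0,0],0],[[32,-11.7,-11],[0,0,0],0],[[32.5,-11.9,-9],[0,0,0],0],[[32.5,-11.9,-6],[0,0,0],0],[[32.5,-11.9,-4],[0,0,0],0],[[32.5,-11.9,-4],[0,0,0],0]]'; python3 - <<'E'
from h import *
print(rel([463.8,245.2,16.5],85))
shot("scene","s12",(100,150,400,350),2.6)
E
```

```text
time: 21.25
tcp_pos: [461.6, 243.8, 56.4]
orientation: [-179.7, 0.2, 85.1]
ft_force: [-0.9, -1.2, -0.2]
gripper_width: 39.5
(array([0.17, 0.23, 3.99]), array([-0.005,  0.003,  0.002]))
```

View pics/s12.png

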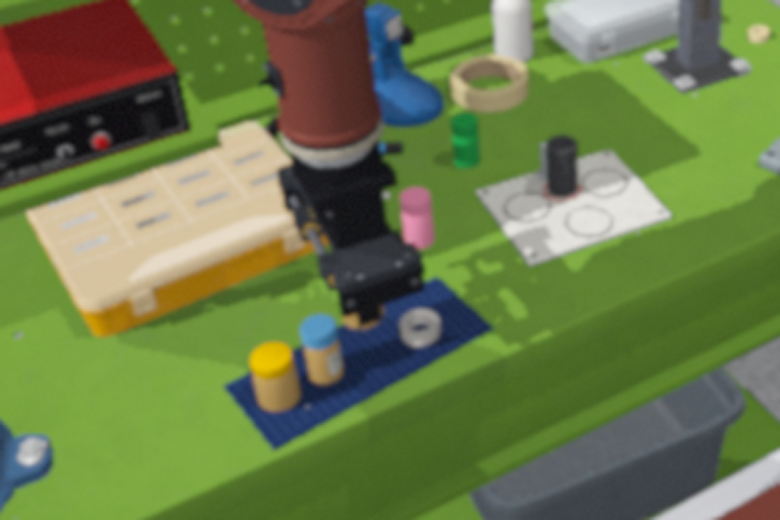

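```bash
python3 -m inch '[[[0,0,1],[0,0,0],0],[[0,0,2.5],[0,0,0],0],[[0,0,3.6],[0,0,0],0],[[0,0,4.1],[0,0,0],0],[[0,0,4.1],[0,0,0],0],[[0,0,4.1],[0,0,0],0],[[0,0,4.1],[0,0,0],0]]'
```

```text
time: 21.88
tcp_pos: [464.5, 245.3, 19.3]
orientation: [179.9, -0.0, 85.1]
ft_force: [-0.7, 0.6, -0.2]
gripper_width: 39.4
```

```bash
python3 -m inch '[[[0,0,0.15],[0,0,0],0],[[0,0,0.25],[0,0,0],0],[[0,0,0.25],[0,0,0],0],[[0,0,0.25],[0,0,0],0]]'
```

```text
time: 22.22
tcp_pos: [464.4, 245.2, 16.6]
orientation: [179.9, -0.0, 85.1]
ft_force: [-0.8, -0.1, 4.9]
gripper_width: 39.6
```

White touches down. Release, rise, turn jaws back along y, and head to the sleeve.

```bash
python3 -m inch '[[[0,0,0],[0,0,0],0.3],[[0,0,0],[0,0,0],0.6],[[0,0,0],[0,0,0],1],[[0,0,0],[0,0,0],1],[[0,0,0],[0,0,0],1],[[0,0,0],[0,0,0],1],[[0,0,0],[0,0,0],1],[[0,0,-2],[0,0,0],1],[[0,0,-5],[0,0,0],1],[[0,0,-9],[0,0,0],1],[[0,0,-12],[0,0,0],1],[[0,0,-12],[0,0,0],1],[[0,0,-12],[0,0,0],1]]'; python3 - <<'E'
from h import *
print(rel([568,-41.5,140],-5))
shot("scene","s13",(100,150,400,350),2.6)
E
```

```text
time: 23.3
tcp_pos: [465.1, 245.5, 138.0]
orientation: [179.8, -0.1, 85.1]
ft_force: [-1.0, 0.2, -0.1]
gripper_width: 87.0
(array([-27.7 ,  12.72,  -0.2 ]), array([ 0.002, -0.004,  1.572]))
```

View pics/s13.png

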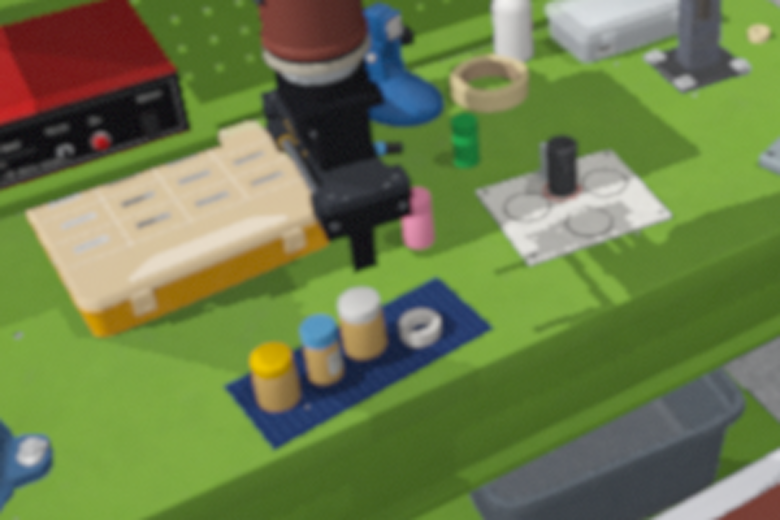

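All three stand on the mat, clear of the ring. On to the sleeve.

```bash
python3 -m inch '[[[-2,1,0],[0,0,0.12],1],[[-5,2.3,0],[0,0,0.24],1],[[-8,3.7,0],[0,0,0.36],1],[[-11,5,0],[0,0,0.48],1],[[-14,6.4,0],[0,0,0.6],1],[[-17,7.8,0],[0,0,0.72],1],[[-20,9.2,0],[0,0,0.84],1],[[-23,10.6,0],[0,0,0.96],1],[[-26,12,0],[0,0,1.08],1],[[-27.7,12.7,0],[0,0,1.2],1],[[-27.7,12.7,0],[0,0,1.32],1],[[-27.7,12.7,0],[0,0,1.44],1],[[-27.7,12.7,0],[0,0,1.57],1],[[-27.7,12.7,0],[0,0,1.57],1],[[-27.7,12.7,0],[0,0,1.57],1],[[-27.7,12.7,0],[0,0,1.57],1]]'; python3 - <<'E'
from h import *
print(robot.observe()["q"].round(1))
print(rel([568,-41.5,30],-5))
c,im=shot("wrist","w14")
print(proj(c,[568,-41.5,70]),proj(c,[567,-41.5,6]))
E
```

```text
time: 24.68
tcp_pos: [566.2, -41.8, 135.1]
orientation: [180.0, 0.1, -4.6]
ft_force: [1.0, -0.2, 0.0]
gripper_width: 87.2
[ 11.9  14.1 -14.1 101.2   3.7  65.2 -97.9]
(array([ 0.19, -0.04, 10.51]), array([0.   , 0.002, 0.007]))
[319.55761008 210.34121131] [319.48435626 194.40111299]
```

View pics/w14.png

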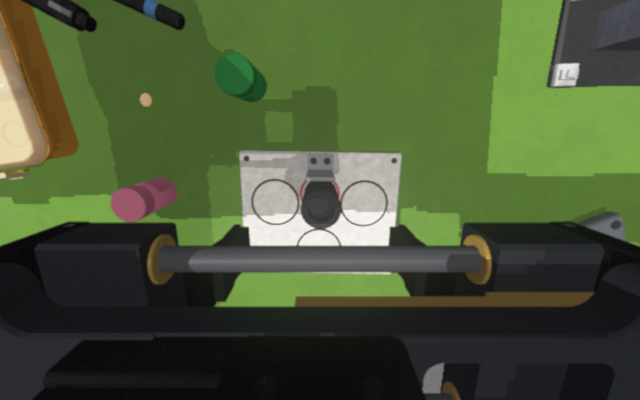

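Sleeve top at (321,208), aligned. Descend and grip.

```bash
python3 -m inch '[[[0.2,0,3],[0,0,0],1],[[0.2,0,6],[0,0,0],1],[[0.2,0,9],[0,0,0],1],[[0.2,0,10.6],[0,0,0],1],[[0.2,0,11],[0,0,0],1],[[0.2,0,11],[0,0,0],1],[[0.2,0,11],[0,0,0],0],[[0.2,0,11],[0,0,0],0],[[0.2,0,11],[0,0,0],0],[[0.2,0,11],[0,0,0],0],[[0.2,0,11],[0,0,0],0],[[0.2,0,11],[0,0,0],0],[[0.2,0,11],[0,0,0],0],[[0.2,0,11],[0,0,0],0],[[0.2,0,11],[0,0,0],0],[[0.2,0,11],[0,0,0],0],[[0.2,0,11],[0,0,0],0],[[0.2,0,11],[0,0,0],0],[[0.2,0,11],[0,0,0],0]]'; python3 - <<'E'
from h import *
print(rel([453,-325.7,150],-5))
E
```

```text
time: 26.32
tcp_pos: [568.7, -42.5, 26.1]
orientation: [180.0, -0.0, -4.9]
ft_force: [-0.9, -2.5, 1.2]
gripper_width: 34.4
(array([ -9.11,  29.21, -12.38]), array([ 0.   , -0.   ,  0.002]))
```

```bash
python3 -m inch '[[[0,0,-1],[0,0,0],0],[[0,0,-3],[0,0,0],0],[[0,0,-6],[0,0,0],0],[[0,0,-8.5],[0,0,0],0],[[-0.2,0.5,-10],[0,0,0],0],[[-0.8,2.5,-10],[0,0,0],0],[[-1.6,5,-10],[0,0,0],0],[[-2.5,8,-10],[0,0,0],0],[[-3.4,11,-10],[0,0,0],0],[[-4.4,14,-10],[0,0,0],0],[[-5.3,17,-10],[0,0,0],0],[[-6.2,20,-10],[0,0,0],0],[[-7.2,23,-10],[0,0,0],0],[[-8.1,26,-10],[0,0,0],0],[[-8.8,28.2,-10],[0,0,0],0],[[-9.1,29.2,-9],[0,0,0],0],[[-9.1,29.2,-7],[0,0,0],0],[[-9.1,29.2,-6],[0,0,0],0],[[-9.1,29.2,-6],[0,0,0],0],[[-9.1,29.2,-6],[0,0,0],0]]'; python3 - <<'E'
from h import *
print(robot.observe()["q"].round(1))
print(rel([453,-325.7,40],-5))
shot("scene","s15",(340,120,540,270),3.5);
c,im=shot("wrist","w15")
c,im=shot("side","d15",(240,170,400,320),4); print((proj(c,[453,-325.7,20])-[240,170])*4)
E
```

```text
time: 27.98
tcp_pos: [453.2, -323.7, 85.4]
orientation: [-179.9, 0.1, -4.8]
ft_force: [0.5, 0.1, -3.4]
gripper_width: 34.5
[ 33.6  15.2  -3.  106.    0.9  59.  -64.5]
(array([0.  , 0.21, 4.54]), array([-0.002,  0.002,  0.004]))
[220.56881739 425.61800539]
```

View pics/d15.png

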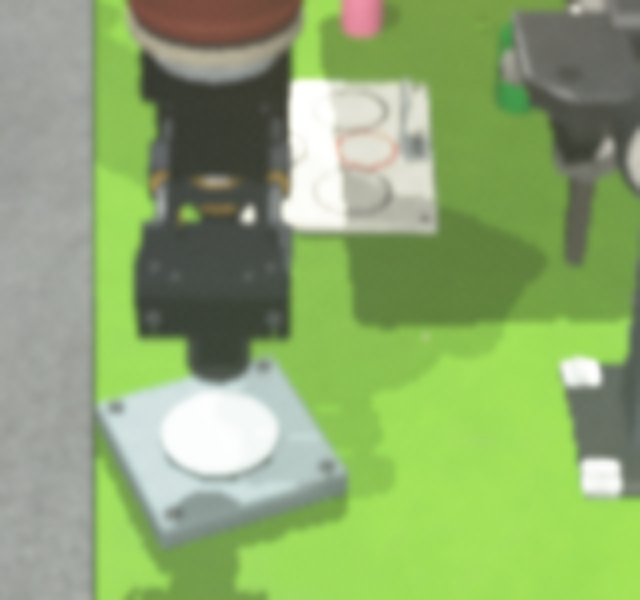

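View pics/w15.png

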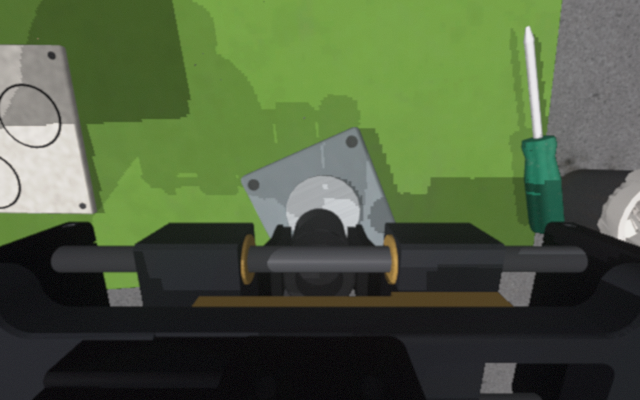

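View pics/s15.png

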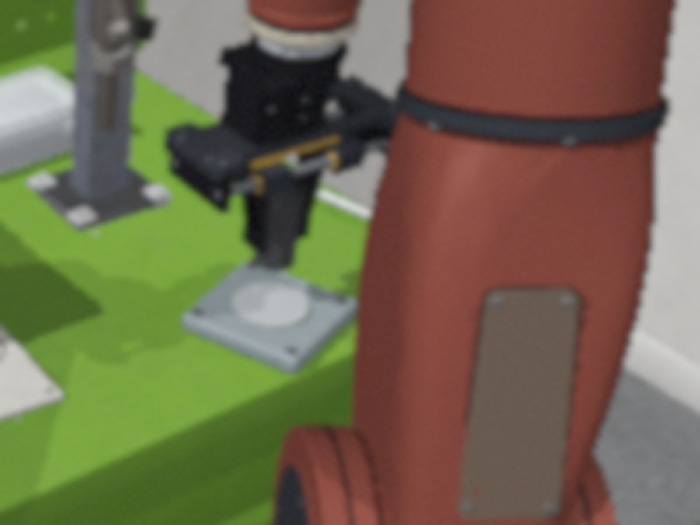

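```bash
python3 - <<'E'
from h import *
import pickle
for n,th,b in(("d15",215,(270,260,315,295)),("s15",150,(400,200,440,216))):
    c=pickle.load(open(f"pics/{n}.pkl","rb"));im=np.load(f"pics/{n}.npy");g=cv2.cvtColor(im,cv2.COLOR_BGR2GRAY)
    m=cv2.inRange(g,th,255);k=np.zeros_like(m);k[b[1]:b[3],b[0]:b[2]]=1;m*=k
    cs,_=cv2.findContours(m,cv2.RETR_EXTERNAL,cv2.CHAIN_APPROX_NONE);a=max(cs,key=cv2.contourArea);e=cv2.fitEllipse(a);print(n,len(a),e,ray(c,*e[0],20))
# reference check: board marks in side and scene
c=pickle.load(open("pics/d15.pkl","rb"))
for X in([567.4,-40.6,6],[553,-87.5,6]):print((proj(c,X)-[240,170])*4+1.5)
# w2: anvil behind; w15 ellipse points
c=pickle.load(open("pics/w15.pkl","rb"));im=np.load("pics/w15.npy");cv2.imwrite("pics/w15c.png",cv2.resize(im[120:240,230:410],None,fx=4,fy=4,interpolation=cv2.INTER_CUBIC))
print((proj(c,[453,-325.7,20])-[230,120])*4+1.5)
an=np.linspace(0,2*np.pi,12);print([((proj(c,[453+32*np.cos(t),-325.7+32*np.sin(t),20])-[230,120])*4+1.5).round().tolist() for t in an])
E
```

```text
d15 119 ((288.5047302246094, 278.07745361328125), (25.661283493041992, 38.66116714477539), 81.25584411621094) [ 438.1296892  -329.88332037   20.        ]
s15 86 ((417.8478088378906, 208.4459686279297), (15.584684371948242, 34.44369125366211), 86.46299743652344) [ 442.63335968 -322.69193824   20.        ]
[367.93029173 146.0468597 ]
[354.35142708 187.40229647]
[369.17305441 372.7966996 ]
[[357.0, 226.0], [276.0, 256.0], [228.0, 324.0], [225.0, 404.0], [267.0, 472.0], [340.0, 508.0], [421.0, 502.0], [487.0, 455.0], [518.0, 381.0], [501.0, 302.0], [442.0, 243.0], [357.0, 226.0]]
```

View pics/w15c.png

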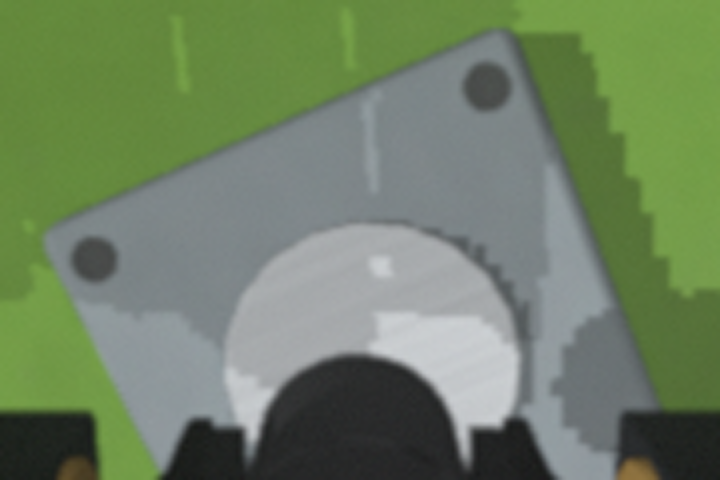

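The wrist view of the anvil matches the estimate within 1 mm. The side and scene masks leaked into the base, so I'm ignoring them. Shift 2 mm in -y and lower.

```bash
python3 -m inch '[[[0,0.1,1],[0,0,0],0],[[0,0.1,2.5],[0,0,0],0],[[0,0.1,3.8],[0,0,0],0],[[0,0.1,4.2],[0,0,0],0],[[0,0.1,4.2],[0,0,0],0],[[0,0.1,4.2],[0,0,0],0],[[0,0.1,4.2],[0,0,0],0]]'; python3 - <<'E'
from h import *
print(rel([453.5,-326,40],-5))
E
```

```text
time: 28.72
tcp_pos: [453.7, -326.6, 44.9]
orientation: [180.0, -0.1, -4.9]
ft_force: [-0.2, 0.4, -4.6]
gripper_width: 34.6
(array([-0.02, -0.06,  0.49]), array([ 0.001, -0.001,  0.002]))
```

```bash
python3 -m inch '[[[0,0,0.2],[0,0,0],0],[[0,-0.03,0.4],[0,0,0],0],[[0,-0.03,0.5],[0,0,0],0],[[0,-0.03,0.5],[0,0,0],0],[[0,-0.03,0.5],[0,0,0],0]]'
```

```text
time: 29.13
tcp_pos: [453.6, -326.3, 40.1]
orientation: [180.0, -0.1, -4.9]
ft_force: [-2.6, 1.3, 6.6]
gripper_width: 34.6
```

Contact. Release and rise.

```bash
python3 -m inch '[[[0,0,0],[0,0,0],0.3],[[0,0,0],[0,0,0],0.6],[[0,0,0],[0,0,0],1],[[0,0,0],[0,0,0],1],[[0,0,0],[0,0,0],1],[[0,0,0],[0,0,0],1],[[0,0,0],[0,0,0],1],[[0,0,-2],[0,0,0],1],[[0,0,-5],[0,0,0],1],[[0,0,-9],[0,0,0],1],[[0,0,-12],[0,0,0],1],[[0,0,-12],[0,0,0],1],[[0,0,-12],[0,0,0],1],[[0,0,-12],[0,0,0],1]]'; python3 - <<'E'
from h import *
c,im=shot("wrist","w16")
cv2.imwrite("pics/w16c.png",cv2.resize(im[120:250,230:410],None,fx=4,fy=4,interpolation=cv2.INTER_CUBIC))
cc=lambda p:((p-np.array([230,120]))*4+1.5).round()
print("top",cc(proj(c,[453.5,-326,84])),"bot",cc(proj(c,[453.5,-326,20])))
c,im=shot("side","d16",(240,170,400,320),4); print((proj(c,[453,-325.7,84])-[240,170])*4)
print(rel([463.8,245.2,140],85))
E
```

```text
time: 30.3
tcp_pos: [452.8, -325.8, 158.6]
orientation: [-180.0, 0.0, -4.9]
ft_force: [0.1, 0.5, -0.6]
gripper_width: 86.6
top [362. 356.] bot [361. 292.]
[219.11336299 336.96898202]
(array([ -3.71, -56.96,   1.83]), array([-3.000e-03,  1.000e-03, -1.569e+00]))
```

View pics/w16c.png

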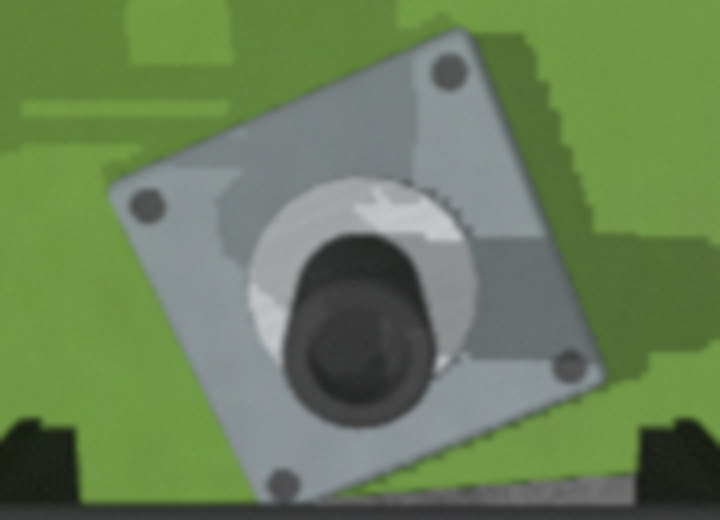

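View pics/d16.png

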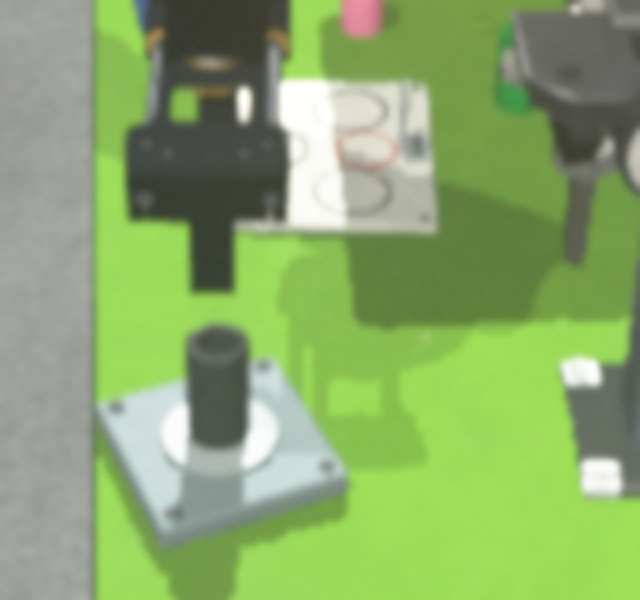

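The sleeve stands within about 1.5 mm of the anvil centre. Now return the containers, white first.

```bash
python3 -m inch '[[[-0.1,-2,0],[0,0,-0.12],1],[[-0.4,-6,0],[0,0,-0.24],1],[[-0.7,-10,0],[0,0,-0.36],1],[[-0.9,-14,0],[0,0,-0.48],1],[[-1.2,-18,0],[0,0,-0.6],1],[[-1.4,-22,0],[0,0,-0.72],1],[[-1.7,-26,0],[0,0,-0.84],1],[[-2,-30,0],[0,0,-0.96],1],[[-2.2,-34,0],[0,0,-1.08],1],[[-2.5,-38,0],[0,0,-1.2],1],[[-2.7,-42,0],[0,0,-1.32],1],[[-3,-46,0],[0,0,-1.44],1],[[-3.2,-50,0],[0,0,-1.57],1],[[-3.5,-54,0],[0,0,-1.57],1],[[-3.7,-57,0.8],[0,0,-1.57],1],[[-3.7,-57,1.8],[0,0,-1.57],1],[[-3.7,-57,1.8],[0,0,-1.57],1],[[-3.7,-57,1.8],[0,0,-1.57],1],[[-3.7,-57,1.8],[0,0,-1.57],1]]'; python3 - <<'E'
from h import *
print(robot.observe()["q"].round(1))
print(rel([464.4,245.2,17],85))
c,im=shot("wrist","w17")
print([proj(c,p).round() for p in([464.4,245.2,61],[451.3,291.9,63],[445.5,339.4,56],[451.8,193.1,13])])
E
```

```text
time: 31.98
tcp_pos: [464.9, 243.6, 140.7]
orientation: [-179.9, 0.1, 85.0]
ft_force: [-0.7, 0.3, 0.2]
gripper_width: 86.9
[ -0.3  11.2 -35.6 105.7   7.1  65.4 -43.4]
(array([ 0.16, -0.05, 12.37]), array([-0.001,  0.001, -0.   ]))
[array([317., 206.]), array([297., 156.]), array([285.,  99.]), array([310., 240.])]
```

View pics/w17.png

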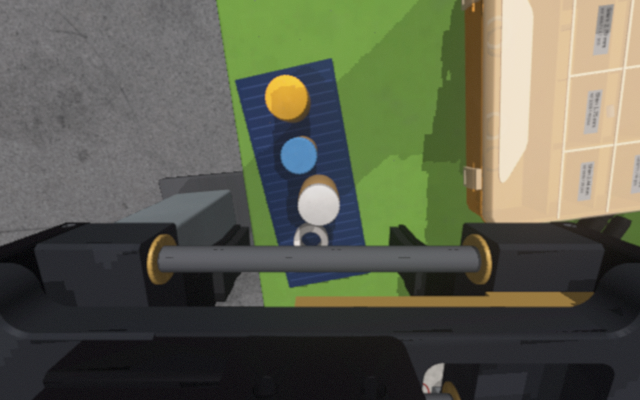

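All match the predictions. Grip white at (464.9, 245.5).

```bash
python3 -m inch '[[[0.1,0,3],[0,0,0],1],[[0.15,0,6],[0,0,0],1],[[0.15,0,9],[0,0,0],1],[[0.15,0,11.5],[0,0,0],1],[[0.15,0,12.2],[0,0,0],1],[[0.15,0,12.2],[0,0,0],1],[[0.15,0,12.2],[0,0,0],0],[[0.15,0,12.2],[0,0,0],0],[[0.15,0,12.2],[0,0,0],0],[[0.15,0,12.2],[0,0,0],0],[[0.15,0,12.2],[0,0,0],0],[[0.15,0,12.2],[0,0,0],0],[[0.15,0,12.2],[0,0,0],0],[[0.15,0,12.2],[0,0,0],0],[[0.15,0,12.2],[0,0,0],0],[[0.15,0,12.2],[0,0,0],0],[[0.15,0,12.2],[0,0,0],0],[[0.15,0,12.2],[0,0,0],0]]'; python3 - <<'E'
from h import *
print(rel([554,-88.5,130],85))
E
```

```text
time: 33.53
tcp_pos: [464.9, 246.6, 19.1]
orientation: [-180.0, 0.0, 85.1]
ft_force: [-0.4, -0.6, 2.0]
gripper_width: 39.5
(array([-32.62,  11.75, -11.09]), array([-0.   ,  0.   ,  0.001]))
```

```bash
python3 -m inch '[[[0,0,-1],[0,0,0],0],[[0,0,-3],[0,0,0],0],[[0,0,-6],[0,0,0],0],[[0,0,-9],[0,0,0],0],[[-1,0.4,-11],[0,0,0],0],[[-3,1.1,-11],[0,0,0],0],[[-6,2.2,-11],[0,0,0],0],[[-9,3.3,-11],[0,0,0],0],[[-12,4.3,-11],[0,0,0],0],[[-15,5.4,-11],[0,0,0],0],[[-18,6.5,-11],[0,0,0],0],[[-21,7.6,-11],[0,0,0],0],[[-24,8.7,-11],[0,0,0],0],[[-27,9.8,-11],[0,0,0],0],[[-30,10.9,-11],[0,0,0],0],[[-32,11.6,-10.5],[0,0,0],0],[[-32.5,11.8,-8],[0,0,0],0],[[-32.5,11.8,-5],[0,0,0],0],[[-32.5,11.8,-4],[0,0,0],0],[[-32.5,11.8,-4],[0,0,0],0]]'; python3 - <<'E'
from h import *
print(rel([554.2,-87.3,22],85))
E
```

```text
time: 35.2
tcp_pos: [552.4, -86.9, 56.8]
orientation: [-179.7, -0.0, 85.1]
ft_force: [-0.9, -0.4, -0.9]
gripper_width: 39.3
(array([-0.03,  0.2 ,  3.48]), array([-0.005, -0.001,  0.002]))
```

```bash
python3 -m inch '[[[0,0,1],[0,0,0],0],[[0,0,2.5],[0,0,0],0],[[0,0,3.4],[0,0,0],0],[[0,0,3.6],[0,0,0],0],[[0,0,3.6],[0,0,0],0],[[0,0,3.6],[0,0,0],0],[[0,0,3.6],[0,0,0],0]]'
```

```text
time: 35.78
tcp_pos: [555.2, -87.3, 24.0]
orientation: [179.9, 0.0, 85.1]
ft_force: [-0.0, 0.3, -0.6]
gripper_width: 39.5
```

```bash
python3 -m inch '[[[0,-0.05,0.1],[0,0,0],0],[[0,-0.05,0.2],[0,0,0],0],[[0,-0.05,0.2],[0,0,0],0],[[0,-0.05,0.2],[0,0,0],0]]'
```

```text
time: 36.12
tcp_pos: [554.5, -87.4, 22.1]
orientation: [179.9, 0.0, 85.1]
ft_force: [-2.9, 1.0, 6.7]
gripper_width: 39.5
```

Contact. Release, then go to blue on the mat at about (451.5, 292).

```bash
python3 -m inch '[[[0,0,0],[0,0,0],0.3],[[0,0,0],[0,0,0],0.6],[[0,0,0],[0,0,0],1],[[0,0,0],[0,0,0],1],[[0,0,0],[0,0,0],1],[[0,0,0],[0,0,0],1],[[0,0,0],[0,0,0],1],[[0,0,-2],[0,0,0],1],[[0,0,-5],[0,0,0],1],[[0,0,-9],[0,0,0],1],[[0,0,-11],[0,0,0],1],[[0,0,-11],[0,0,0],1],[[0,0,-11],[0,0,0],1]]'; python3 - <<'E'
from h import *
c,im=shot("wrist","w18")
cv2.imwrite("pics/w18c.png",cv2.resize(im[20:240,210:410],None,fx=2.5,fy=2.5,interpolation=cv2.INTER_CUBIC))
print(proj(c,[553.9,-88,64]))
print(rel([451.8,292.3,135],85))
E
```

```text
time: 37.2
tcp_pos: [554.9, -87.5, 132.4]
orientation: [179.8, 0.0, 85.1]
ft_force: [-0.3, 0.7, -0.1]
gripper_width: 87.1
[316.3362183  211.94019753]
(array([ 36.95, -13.44,  -0.41]), array([0.   , 0.   , 0.001]))
```

View pics/w18c.png

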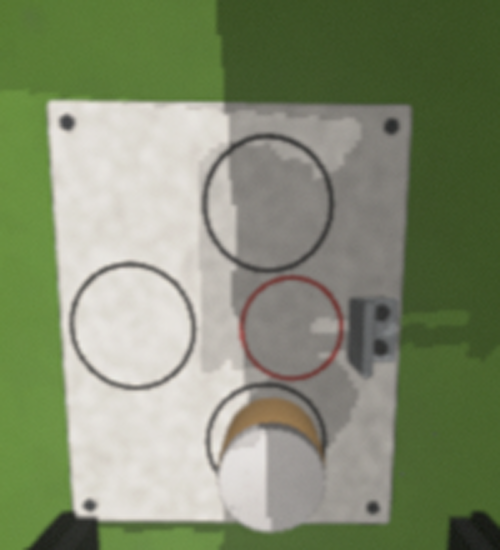

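White is back on its mark within about 2 mm. Now blue.

```bash
python3 -m inch '[[[2,-0.7,0],[0,0,0],1],[[5,-1.8,0],[0,0,0],1],[[9,-3.3,0],[0,0,0],1],[[13,-4.7,0],[0,0,0],1],[[17,-6.2,0],[0,0,0],1],[[21,-7.6,0],[0,0,0],1],[[25,-9.1,0],[0,0,0],1],[[29,-10.5,0],[0,0,0],1],[[33,-12,0],[0,0,0],1],[[36,-13.1,0],[0,0,0],1],[[37,-13.4,0],[0,0,0],1],[[37,-13.4,0],[0,0,0],1],[[37,-13.4,0],[0,0,0],1],[[37,-13.4,0],[0,0,0],1]]'; python3 - <<'E'
from h import *
c,im=shot("wrist","w19")
print([proj(c,p).round() for p in([451.5,292,63],[445.5,339.4,56],[451.8,193.1,13])])
hsv=cv2.cvtColor(im,cv2.COLOR_BGR2HSV)
m=cv2.inRange(hsv,(95,100,90),(112,255,255));m[:,:285]=0;m[:,350:]=0;m[230:]=0;m[150:160]*=1
cs,_=cv2.findContours(m,cv2.RETR_EXTERNAL,cv2.CHAIN_APPROX_NONE);a=max(cs,key=cv2.contourArea);e=cv2.minEnclosingCircle(a);print(e,ray(c,*e[0],63))
print(rel([451.5,292,18],85))
E
```

```text
time: 38.42
tcp_pos: [452.5, 291.1, 130.0]
orientation: [-179.9, 0.1, 85.0]
ft_force: [-0.4, -0.2, -0.6]
gripper_width: 87.2
[array([317., 211.]), array([305., 155.]), array([325., 282.])]
((317.9591369628906, 209.74124145507812), 19.237274169921875) [452.80384347 292.78933316  63.        ]
(array([ 0.11, -0.13, 11.23]), array([-0.001,  0.001, -0.001]))
```

View pics/w19.png

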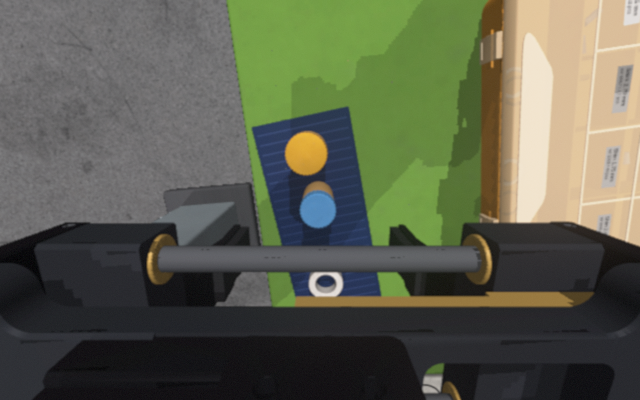

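Blue at (318,210), aligned. Grip.

```bash
python3 -m inch '[[[0.1,-0.05,3],[0,0,0],1],[[0.1,-0.05,6],[0,0,0],1],[[0.1,-0.05,9],[0,0,0],1],[[0.1,-0.05,10.8],[0,0,0],1],[[0.1,-0.05,11.2],[0,0,0],1],[[0.1,-0.05,11.2],[0,0,0],1],[[0.1,-0.05,11.2],[0,0,0],0],[[0.1,-0.05,11.2],[0,0,0],0],[[0.1,-0.05,11.2],[0,0,0],0],[[0.1,-0.05,11.2],[0,0,0],0],[[0.1,-0.05,11.2],[0,0,0],0],[[0.1,-0.05,11.2],[0,0,0],0],[[0.1,-0.05,11.2],[0,0,0],0],[[0.1,-0.05,11.2],[0,0,0],0],[[0.1,-0.05,11.2],[0,0,0],0],[[0.1,-0.05,11.2],[0,0,0],0],[[0.1,-0.05,11.2],[0,0,0],0],[[0.1,-0.05,11.2],[0,0,0],0],[[0.1,-0.05,11.2],[0,0,0],0],[[0.1,-0.05,11.2],[0,0,0],0]]'; python3 - <<'E'
from h import *
print(rel([561,6,130],85))
E
```

```text
time: 40.13
tcp_pos: [451.9, 293.8, 19.0]
orientation: [-180.0, -0.0, 85.1]
ft_force: [0.0, -0.0, -0.9]
gripper_width: 30.6
(array([-27.74,  13.34, -11.1 ]), array([-0.   , -0.   ,  0.001]))
```

```bash
python3 -m inch '[[[0,0,-1],[0,0,0],0],[[0,0,-3],[0,0,0],0],[[0,0,-6],[0,0,0],0],[[0,0,-9],[0,0,0],0],[[-1,0.5,-11],[0,0,0],0],[[-3,1.5,-11],[0,0,0],0],[[-6,2.9,-11],[0,0,0],0],[[-9,4.3,-11],[0,0,0],0],[[-12,5.8,-11],[0,0,0],0],[[-15,7.2,-11],[0,0,0],0],[[-18,8.7,-11],[0,0,0],0],[[-21,10.1,-11],[0,0,0],0],[[-24,11.5,-11],[0,0,0],0],[[-26.5,12.8,-11],[0,0,0],0],[[-27.6,13.3,-9],[0,0,0],0],[[-27.6,13.3,-6],[0,0,0],0],[[-27.6,13.3,-4],[0,0,0],0],[[-27.6,13.3,-4],[0,0,0],0],[[-27.6,13.3,-4],[0,0,0],0],[[-27.6,13.3,-4],[0,0,0],0]]'; python3 - <<'E'
from h import *
print(rel([560.8,7,22],85))
E
```

```text
time: 41.8
tcp_pos: [561.6, 7.9, 60.8]
orientation: [179.9, -0.0, 85.1]
ft_force: [0.1, 0.1, 0.7]
gripper_width: 30.6
(array([-0.1 , -0.08,  3.88]), array([ 0.002, -0.   ,  0.002]))
```

```bash
python3 -m inch '[[[-0.1,-0.05,1],[0,0,0],0],[[-0.1,-0.05,2.5],[0,0,0],0],[[-0.1,-0.05,3.4],[0,0,0],0],[[-0.1,-0.05,3.7],[0,0,0],0],[[-0.1,-0.05,3.7],[0,0,0],0],[[-0.1,-0.05,3.7],[0,0,0],0],[[-0.1,-0.05,3.7],[0,0,0],0]]'
```

```text
time: 42.38
tcp_pos: [560.5, 6.6, 22.5]
orientation: [180.0, -0.0, 85.1]
ft_force: [-0.5, 0.3, -0.7]
gripper_width: 30.6
```

```bash
python3 -m inch '[[[0,0,0.1],[0,0,0],0],[[0,0,0.1],[0,0,0],0],[[0,0,0.1],[0,0,0],0]]'
```

```text
time: 42.63
tcp_pos: [560.6, 6.6, 21.8]
orientation: [179.9, -0.0, 85.1]
ft_force: [-1.3, -0.1, 5.0]
gripper_width: 30.8
```

Contact. Release and rise, then on to yellow (445.5, 339.4).

```bash
python3 -m inch '[[[0,0,0],[0,0,0],0.3],[[0,0,0],[0,0,0],0.6],[[0,0,0],[0,0,0],1],[[0,0,0],[0,0,0],1],[[0,0,0],[0,0,0],1],[[0,0,0],[0,0,0],1],[[0,0,0],[0,0,0],1],[[0,0,-2],[0,0,0],1],[[0,0,-5],[0,0,0],1],[[0,0,-9],[0,0,0],1],[[0,0,-11],[0,0,0],1],[[0,0,-11],[0,0,0],1],[[0,0,-11],[0,0,0],1]]'; python3 - <<'E'
from h import *
c,im=shot("wrist","w20")
cv2.imwrite("pics/w20c.png",cv2.resize(im[100:320,210:410],None,fx=2.5,fy=2.5,interpolation=cv2.INTER_CUBIC))
print(proj(c,[561,6,66]), rel([446,339.6,130],85))
E
```

```text
time: 43.72
tcp_pos: [561.0, 6.5, 132.4]
orientation: [179.8, 0.0, 85.1]
ft_force: [0.5, 0.1, -0.7]
gripper_width: 86.4
[317.48458154 212.48722687] (array([ 32.22, -14.23,   0.08]), array([0.   , 0.   , 0.001]))
```

View pics/w20c.png

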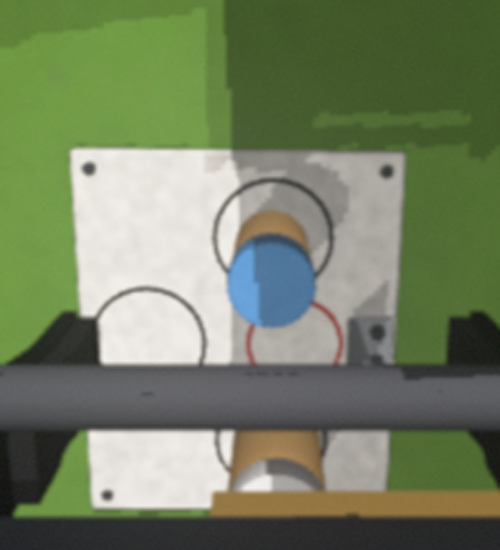

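Blue is back within about 1 mm. Now yellow.

```bash
python3 -m inch '[[[2,-0.9,0],[0,0,0],1],[[5,-2.2,0],[0,0,0],1],[[9,-4,0],[0,0,0],1],[[13,-5.7,0],[0,0,0],1],[[17,-7.5,0],[0,0,0],1],[[21,-9.3,0],[0,0,0],1],[[25,-11,0],[0,0,0],1],[[29,-12.8,0],[0,0,0],1],[[31.5,-13.9,0],[0,0,0],1],[[32.2,-14.2,0],[0,0,0],1],[[32.2,-14.2,0],[0,0,0],1],[[32.2,-14.2,0],[0,0,0],1],[[32.2,-14.2,0],[0,0,0],1],[[32.2,-14.2,0],[0,0,0],1]]'; python3 - <<'E'
from h import *
print(robot.observe()["q"].round(1))
c,im=shot("wrist","w21")
print([proj(c,p).round(1) for p in([445.8,339.5,56],)])
hsv=cv2.cvtColor(im,cv2.COLOR_BGR2HSV)
m=cv2.inRange(hsv,(15,150,120),(32,255,255));m[:,:285]=0;m[:,350:]=0;m[240:]=0
cs,_=cv2.findContours(m,cv2.RETR_EXTERNAL,cv2.CHAIN_APPROX_NONE);a=max(cs,key=cv2.contourArea);e=cv2.minEnclosingCircle(a);print(e,ray(c,*e[0],56))
print(rel([445.8,339.5,17],85))
E
```

```text
time: 44.93
tcp_pos: [447.1, 337.5, 130.4]
orientation: [-180.0, 0.1, 84.9]
ft_force: [0.2, -0.9, -0.4]
gripper_width: 87.1
[ -8.5  16.7 -38.6 101.5  11.4  65.7 -55.7]
[array([316. , 207.3])]
((316.73175048828125, 204.29893493652344), 20.639211654663086) [446.66847638 342.15313437  56.        ]
(array([ 0.17, -0.15, 11.37]), array([-0.   ,  0.001, -0.001]))
```

View pics/w21.png

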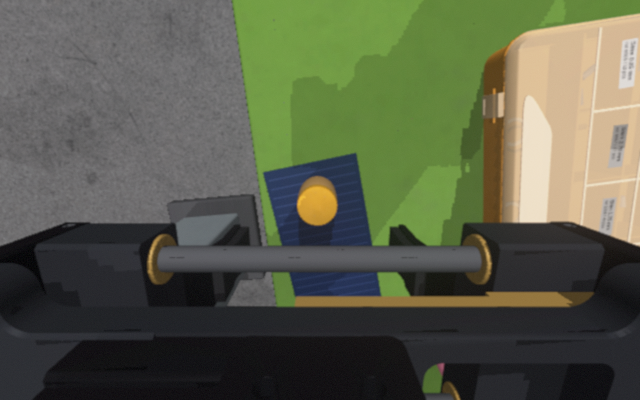

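```bash
python3 -m inch '[[[0.2,-0.1,3],[0,0,0],1],[[0.2,-0.1,6],[0,0,0],1],[[0.2,-0.1,9],[0,0,0],1],[[0.2,-0.1,10.8],[0,0,0],1],[[0.2,-0.1,11.2],[0,0,0],1],[[0.2,-0.1,11.2],[0,0,0],1],[[0.2,-0.1,11.2],[0,0,0],0],[[0.2,-0.1,11.2],[0,0,0],0],[[0.2,-0.1,11.2],[0,0,0],0],[[0.2,-0.1,11.2],[0,0,0],0],[[0.2,-0.1,11.2],[0,0,0],0],[[0.2,-0.1,11.2],[0,0,0],0],[[0.2,-0.1,11.2],[0,0,0],0],[[0.2,-0.1,11.2],[0,0,0],0],[[0.2,-0.1,11.2],[0,0,0],0],[[0.2,-0.1,11.2],[0,0,0],0],[[0.2,-0.1,11.2],[0,0,0],0],[[0.2,-0.1,11.2],[0,0,0],0],[[0.2,-0.1,11.2],[0,0,0],0]]'; python3 - <<'E'
from h import *
print(rel([501.5,-36,130],85))
E
```

```text
time: 46.57
tcp_pos: [445.5, 341.6, 19.1]
orientation: [-180.0, -0.0, 85.1]
ft_force: [-0.1, -1.1, 1.1]
gripper_width: 37.5
(array([-37.14,   8.82, -11.09]), array([-0.   , -0.   ,  0.001]))
```

```bash
python3 -m inch '[[[0,0,-1],[0,0,0],0],[[0,0,-3],[0,0,0],0],[[0,0,-6],[0,0,0],0],[[-0.5,0,-9],[0,0,0],0],[[-2,0.5,-11],[0,0,0],0],[[-5,1.2,-11],[0,0,0],0],[[-8.5,2,-11],[0,0,0],0],[[-12,2.8,-11],[0,0,0],0],[[-15.5,3.7,-11],[0,0,0],0],[[-19,4.5,-11],[0,0,0],0],[[-22.5,5.3,-11],[0,0,0],0],[[-26,6.2,-11],[0,0,0],0],[[-29.5,7,-11],[0,0,0],0],[[-33,7.8,-11],[0,0,0],0],[[-36,8.6,-11],[0,0,0],0],[[-37.1,8.8,-9],[0,0,0],0],[[-37.1,8.8,-6],[0,0,0],0],[[-37.1,8.8,-4.5],[0,0,0],0],[[-37.1,8.8,-4.5],[0,0,0],0],[[-37.1,8.8,-4.5],[0,0,0],0]]'; python3 - <<'E'
from h import *
print(rel([501.3,-35.2,22],85))
shot("scene","s22",(220,130,420,280),3.5)
E
```

```text
time: 48.23
tcp_pos: [500.9, -35.3, 64.3]
orientation: [-179.9, -0.0, 85.1]
ft_force: [0.5, -0.3, -0.5]
gripper_width: 37.1
(array([0.01, 0.04, 4.23]), array([-0.001, -0.   ,  0.002]))
```

View pics/s22.png

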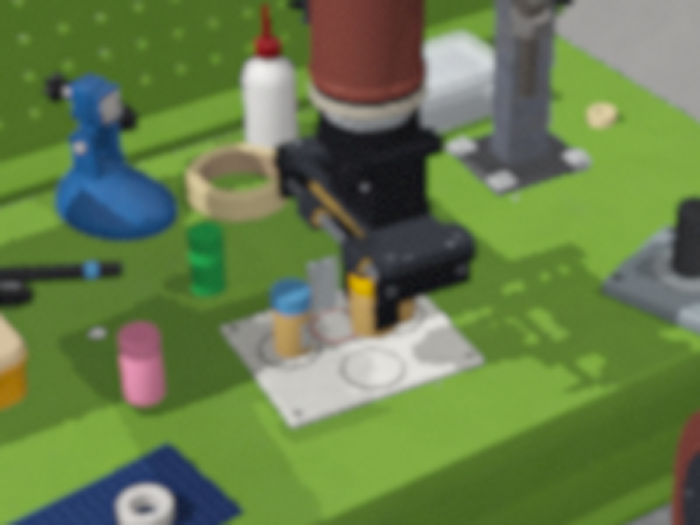

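```bash
python3 -m inch '[[[0,0,1],[0,0,0],0],[[0,0,2.5],[0,0,0],0],[[0,0,3.7],[0,0,0],0],[[0,0,4.0],[0,0,0],0],[[0,0,4.0],[0,0,0],0],[[0,0,4.0],[0,0,0],0],[[0,0,4.0],[0,0,0],0]]'
```

```text
time: 48.87
tcp_pos: [501.8, -35.5, 24.7]
orientation: [179.9, -0.0, 85.1]
ft_force: [0.1, -0.3, -0.5]
gripper_width: 37.5
```

```bash
python3 -m inch '[[[0,0,0.15],[0,0,0],0],[[0,0,0.28],[0,0,0],0],[[0,0,0.28],[0,0,0],0],[[0,0,0.28],[0,0,0],0]]'
```

```text
time: 49.2
tcp_pos: [501.8, -35.7, 22.0]
orientation: [179.9, 0.0, 85.1]
ft_force: [-1.7, 0.4, 6.3]
gripper_width: 37.5
```

```bash
python3 -m inch '[[[0,0,0],[0,0,0],0.3],[[0,0,0],[0,0,0],0.6],[[0,0,0],[0,0,0],0.8],[[0,0,0],[0,0,0],0.8],[[0,0,0],[0,0,0],0.8],[[0,0,0],[0,0,0],0.8],[[0,0,0],[0,0,0],0.8],[[0,0,-2],[0,0,0],0.8],[[0,0,-5],[0,0,0],0.8],[[0,0,-9],[0,0,0],0.8],[[0,0,-12],[0,0,0],0.8],[[-2,0,-14],[0,0,0],0.8],[[-5,0,-15],[0,0,0],0.8],[[-7.5,0,-15],[0,0,0],0.8],[[-7.5,0,-15],[0,0,0],0.8],[[-7.5,0,-15],[0,0,0],0.8],[[-7.5,0,-15],[0,0,0],0.8]]'; python3 - <<'E'
from h import *
c,im=shot("wrist","w23")
cv2.imwrite("pics/w23c.png",cv2.resize(im[0:220,210:470],None,fx=3,fy=3,interpolation=cv2.INTER_CUBIC))
g=lambda p:((proj(c,p)-[210,0])*3+1).round()
for n,p in{"yel":[501.2,-36.7,59],"blue":[560.3,5.5,66],"white":[553.4,-87.7,64]}.items():print(n,g(p))
shot("scene","s23",(140,130,460,330),2.4)
print(rel([480,90,250],85))
E
```

```text
time: 50.62
tcp_pos: [494.7, -109.6, 171.0]
orientation: [-180.0, -0.0, 85.1]
ft_force: [0.6, 0.1, 0.2]
gripper_width: 69.6
yel [325. 375.]
blue [512. 209.]
white [498. 522.]
(array([19.71, -3.16, -7.89]), array([-0.001, -0.001,  0.003]))
```

View pics/w23c.png

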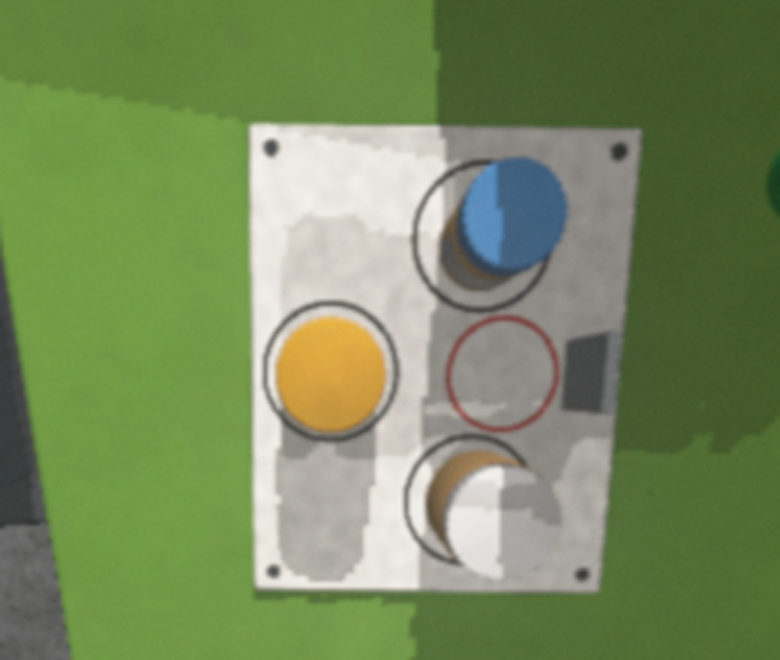

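View pics/s23.png

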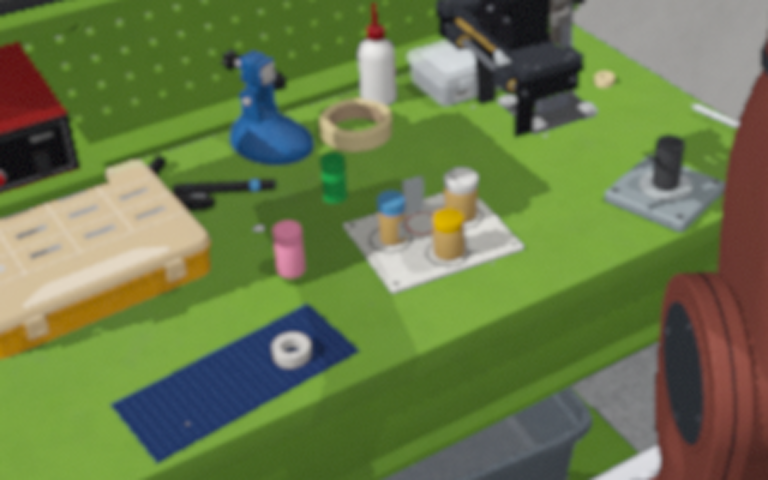

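All containers are within about 2 mm of their starting places. The ring is still at scene pixel (261,276), the sleeve is on the anvil, and the arm is clear.

```bash
python3 -c "
from workcell import robot
print(robot.observe()['time'],robot.close_job())"
```

```text
the job is handed in; nothing more can be done
50.7167 None
```

The job is handed in at 50.7 s of the 149 s allowed; the hand-in reports no verdict. I moved yellow, blue and white onto the mat, stood the sleeve on the anvil, and then put white, blue and yellow back on their marks.

- **Containers:** in the last wrist view all three are upright and within about 2 mm of where they first stood.
- **Sleeve:** it stood upright about 1–1.5 mm from the anvil centre just after I let go. The last scene view shows it still standing there.
- **Ring:** it is at the same pixel in the scene camera as before, (261, 276).
- **Robot:** the gripper was open and about 170 mm above the bench at hand-in, touching nothing.
- **Check that disagreed:** colour-mask fits of the anvil in the side and scene cameras came out about 10–15 mm off in x. The masks had spread onto the grey base, so I used the wrist-camera position, which agreed from two viewpoints within about 1 mm.

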